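# Load the herb dryer and start it past its child lock

### The job

Load the herb dryer: stack all the rosemary cassettes lying on the sill flat on top of one another in its corner, lengthwise along the far fence, every one squared flush against both the far and the left fence. Then slide the orange child-lock tab fully aside, press the green start button all the way down and let it come up, and slide the tab fully back to lock the button again. Leave the stack square, and do not disturb the pot, the jar or the measuring cup.

Things in the scene. Friction and masses are not known exactly. Their poses are not given: they have to be found in the camera images.
- cassette1: one of five identical drying cassettes (some absent): flat bamboo frame with wire mesh and a rosemary sprig inside, a solid block 130 x 64 x 12 mm, 0.09 to 0.14 kg, flat on the sill at the start. Origin: centre of its underside; x along the length, y along the width, z up. Grip it across the 64 mm width; any order, either end first and either face up will do
- cassette2: one of five identical drying cassettes (some absent): flat bamboo frame with wire mesh and a rosemary sprig inside, a solid block 130 x 64 x 12 mm, 0.09 to 0.14 kg, flat on the sill at the start. Origin: centre of its underside; x along the length, y along the width, z up. Grip it across the 64 mm width; any order, either end first and either face up will do
- cassette3: one of five identical drying cassettes (some absent): flat bamboo frame with wire mesh and a rosemary sprig inside, a solid block 130 x 64 x 12 mm, 0.09 to 0.14 kg, flat on the sill at the start. Origin: centre of its underside; x along the length, y along the width, z up. Grip it across the 64 mm width; any order, either end first and either face up will do
- cassette4: one of five identical drying cassettes (some absent): flat bamboo frame with wire mesh and a rosemary sprig inside, a solid block 130 x 64 x 12 mm, 0.09 to 0.14 kg, flat on the sill at the start. Origin: centre of its underside; x along the length, y along the width, z up. Grip it across the 64 mm width; any order, either end first and either face up will do
- cassette5: one of five identical drying cassettes (some absent): flat bamboo frame with wire mesh and a rosemary sprig inside, a solid block 130 x 64 x 12 mm, 0.09 to 0.14 kg, flat on the sill at the start. Origin: centre of its underside; x along the length, y along the width, z up. Grip it across the 64 mm width; any order, either end first and either face up will do
- dryer: herb dryer, fixed: sage-green base 150 (x) x 290 (y) x 45 mm high, level deck on top. Origin: centre of its underside; x away from the robot, y left, z up. On the deck stand only two fences, 16 mm thick and 52 mm high: far fence, inner face at x = 59 mm, y -5 to 34 and 94 to 145 with a finger cut-out between; left fence, inner face at y = 129 mm, x -16 to 59; and, on the white panel at the right end (y = -107), lock and button
- corner (a point): corner where the inner faces of the two fences (slotted warm-air ducts) meet the deck, 45 mm over the sill; axes as the dryer's: the far fence is the plane x = 0, the left fence the plane y = 0, the free deck lies towards -x and -y. A bottom cassette pushed home has its length along y and its origin at x = -32, y = -65, z = 0 mm
- lock_nub (a point): top centre of the orange nub of the child-lock tab; axes as the dryer's. Nub 22 mm long (x) by 12 mm wide (y), standing 16 mm above the deck, 58 mm nearer the robot (-x) than the button when locked; it can be pinched across y and slides along x. A flat orange tongue 10 mm wide and 6 mm high runs from it to the button
- lock (a joint): child-lock tab, m: 0 locked (tongue under the start button, which cannot go down), grows to 0.016 as the nub slides towards the dryer's -x, away from the button; the button is free from 0.013. Friction about 1.5 N; it stays where it is left
- start_top (a point): centre of the top of the green start button, a round cap 26 mm across, its top 15.5 mm above the deck when up; axes as the dryer's; goes down with the button
- start (a joint): start button, m: 0 up, 0.0055 fully down; springs back by itself; about 2 N to start, 5 N fully down
- rosemary_pot: blue ceramic pot with a rosemary bush, 118 mm across, pot 102 mm and bush about 200 mm high, left of the dryer; origin: centre of its underside; a bystander
- glass_jar: closed glass jar, 62 mm across, 85 mm high, beyond the work; origin: centre of its underside; a bystander
- measuring_cup: stainless measuring cup, 72 mm across, 60 mm high, with a flat handle to its +y, beyond the cassettes; origin: centre of its underside; a bystander
Not all that is in view belongs to the job. What is shaped like the cassette4 but blue or purple is not meant.

How it is judged:
By the outcome, as a careful person would: the job done as asked, in the order asked, and still so for the second after the job is handed in, with the robot touching nothing.
Of cassette1, cassette2, cassette3, cassette4, cassette5 only 3 to 4 are there at a start; the rules pass over those that are not, and their reading is None.
At some moment in a run one of cassette1, cassette2, cassette3, cassette4, cassette5 may be knocked a few centimetres aside while the robot is not near it.
It also fails if it takes over 210 s, if anything falls off the work surface, if the arm or the gripper's body presses on something with over 40 N, if the wrist force passes 120 N, or if a joint passes its speed limit or range.

### The arm

A 7-joint arm with a two-finger parallel gripper is mounted at the origin on the work surface. World frame = base frame: x ahead of the robot, y to its left, z up, the work surface at z = 0. Lengths are in m, angles in rad, forces in N, time in s.
With the tool pointing down it reaches from about 0.425 to 1.025 m from the base axis. Payload 3.6 kg.
Tool frame: the origin (TCP) lies midway between the tips of the shut fingers; the grasp point (between the pads) lies 19 mm behind it; z points along the fingers, x is the direction in which the jaws open and shut, and the axes are right-handed (so a half turn about z gives the same grasp; the last joint's range is limited). The gripper opens to 85 mm and grips with 20 to 120 N. Pads are 22 mm wide; open, the fingers measure 114 mm over their backs; the gripper's body (76 mm by 85 mm) begins 54 mm behind the grasp point. The pads swing forward as they close: fully open they stand 13 mm farther back than shut.
Start: joints at [-1.274, 0.591, 0.048, 1.609, -0.033, 0.943, -0.034], TCP at [0.275, 0.671, 0.231] pointing down, gripper open.
Joint ranges: [-2.69, 2.69], [-0.47, 2.24], [-1.27, 1.36], [0.19, 2.51], [-1.53, 4.68], [0.08, 2.07], [-3.09, 3.09]. Speed limits (rad/s): [2.57, 2.57, 3.14, 3.14, 3.14, 3.14, 3.14].

### API

Orientations are given as [roll, pitch, yaw] about the fixed x, y, z axes, in that order (R = Rz(yaw) Ry(pitch) Rx(roll)).
In Python, from plant import bot gives the robot as it stands. The module is installed in compiled form; this text tells all that it offers.
- The arm moves only by the shell command python3 -m handwheel 'ROWS' [FORCE]. ROWS is JSON, a list of rows, each an object with "jaw": the finger opening in cm, from 0 to 8.54; "translation": the shift along the tool's x, y, z in cm, a list of three; "delta_rot": the turn, a rotation vector about the tool's x, y, z in rad, a list of three. A call has 1 to 8 rows; each row is the pose to reach, as a shift and turn from the pose measured when the call began, along the tool's axes at that moment; what a row does not reach only later rows make up. A row lasts 1/12 s, in which the tool goes at most 41.7 mm and 7.16 degrees, less where a joint would pass 70% of its speed; a pose out of reach is approached as far as the arm can. A call with a gripper value outside its range is refused whole. The fingers move at their own pace and stop on an object; FORCE is the grip in N (left out, the last holds). Time passes only in rows, so rows that repeat a pose let the fingers close. It gives the time, the measured TCP pose, the force and the opening at its end, in the units of the state.
- bot.observe(): the state, without advancing time (a new reading comes with each control period).
- bot.capture(name): name is "side" or "top"; returns the picture (420x560x3 uint8, blue, green, red); there is no depth.
- bot.camera_info(name): a dict with "intrinsics" (3x3 intrinsics, pixels), "k1" (the pictures are not rectified: a ray, as slopes to the right and down, at radius r is drawn at 1 + k1 r^2 times it, then the intrinsics apply), "origin" and "rotation" of the camera in the world. Camera axes: x right, y down, z forward; pixel columns grow to the right and rows downward; lengths in m; the calibration is good to about 2 mm. A picture is of the moment at which its call begins. camera_info takes no time and is no camera call.
- bot.sign_off(): hands the job in, once; it reports no verdict.
The state is a dict: "time": time; "qpos": joint angles; "joint_vel": joint speeds; "joint_efforts": joint torques, N m; "position": TCP position; "tcp_rot": TCP orientation; "wrist_force": force on the tool from outside, world axes, zero at the start; "moment": the same for the moment, N m; "opening": finger opening in m.
Only numpy, scipy, OpenCV 4.12 (cv2) and the standard library are available. Lean on these libraries where they do the work, as an engineer would, in place of code of your own. Each camera call takes 0.05 s, during which the arm holds its last target. There are 200 camera calls.

## Working session

There is one attempt and no reset: what is moved stays moved. The work goes in short steps, Python scripts to look and compute and a shell command to move; the robot and the scene stay as the last step left them, time stands still between calls to the robot, and variables do not carry over. Pictures are saved under pics/ and viewed, about 12 in all and at most 16, crops included, and the job is handed in when it is done.

```bash
mkdir -p pics
python3 - <<'E'
from plant import bot
import cv2
for n in("side","top"):
    c=bot.camera_info(n); print(n,c)
    cv2.imwrite(f"pics/{n}0.png",bot.capture(n))
print(bot.observe())
E
```

```text
side {'intrinsics': array([[433.42351914,   0.        , 275.28268509],
       [  0.        , 433.42351914, 215.10670752],
       [  0.        ,   0.        ,   1.        ]]), 'k1': -0.05685471954575459, 'origin': array([ 0.43662298, -1.0062373 ,  0.70484918]), 'rotation': array([-2.10160782, -0.0070327 , -0.12295484])}
top {'intrinsics': array([[542.07532099,   0.        , 289.20374551],
       [  0.        , 542.07532099, 213.74330778],
       [  0.        ,   0.        ,   1.        ]]), 'k1': -0.12315121966994333, 'origin': array([0.30874356, 0.0720743 , 1.61443954]), 'rotation': array([-2.96868073, -0.00728887, -1.54967255])}
{'time': 0.1, 'qpos': array([-1.27450388,  0.59198083,  0.04831599,  1.60975242, -0.03326468,
        0.9427294 , -0.03367896]), 'joint_vel': array([-0.00056849, -0.00232037, -0.00104431, -0.00138963,  0.00072939,
       -0.00086324, -0.00033042]), 'joint_efforts': array([ 4.89189610e-03, -5.49996293e+01,  1.55341297e+00, -1.98824233e+01,
        9.71439353e-03,  3.82111233e-03, -1.23282496e-05]), 'position': array([0.27520742, 0.66988741, 0.23026728]), 'tcp_rot': array([3.14144427e+00, 2.06057162e-03, 1.18111457e+00]), 'wrist_force': array([ 0.56129309, -0.06260732,  0.34247486]), 'moment': array([-0.03992307, -0.02121504,  0.02548768]), 'opening': 0.0852734273148458}
```

View pics/side0.png

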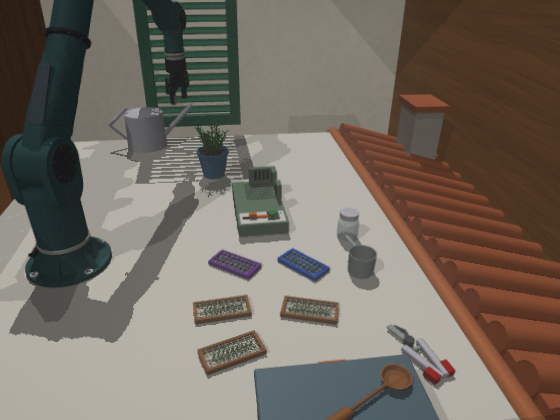

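View pics/top0.png

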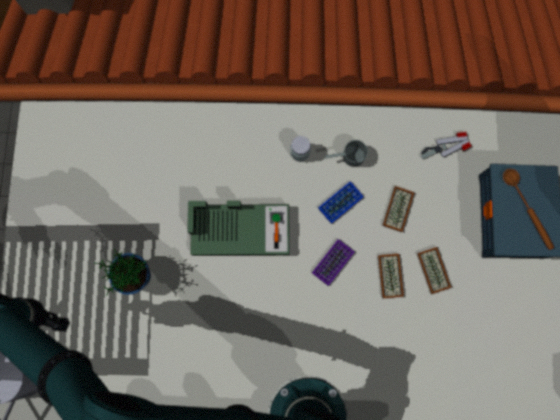

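The top view has three bamboo cassettes with green sprigs, at (399,209), (390,276) and (434,270). The blue one (342,203) and the purple one (333,262) are decoys. The orange bit at the box edge, (488,210) in top and (332,362) in side, needs an enlarged crop. The dryer is at (240,228).

```bash
cat > h.py <<'E'
import numpy as np, cv2
from scipy.spatial.transform import Rotation as R
from plant import bot
def cam(n):
    c=bot.camera_info(n); K=np.array(c["intrinsics"]); return K,np.array([c["k1"],0,0,0]),np.array(c["origin"]),R.from_euler("xyz",c["rotation"]).as_matrix()
def cast(n,uv,z):
    K,d,o,M=cam(n)
    # drawn = ideal*(1+k1 r^2): OpenCV's own model
    p=cv2.undistortPoints(np.float64(uv).reshape(-1,1,2),K,d)[:,0]
    v=np.c_[p,np.ones(len(p))]@M.T
    return o+v*((z-o[2])/v[:,2])[:,None]
def proj(n,X):
    K,d,o,M=cam(n)
    return cv2.projectPoints((np.float64(X).reshape(-1,3)-o)@M,np.zeros(3),np.zeros(3),K,d)[0][:,0]
def tri(uvs,uvt):
    A=[];b=[]
    P=[cast("side",[uvs],0)[0],cast("top",[uvt],0)[0]]; O=[cam("side")[2],cam("top")[2]]
    S=np.zeros((3,3));q=np.zeros(3)
    for p,o in zip(P,O):
        v=(p-o)/np.linalg.norm(p-o);T=np.eye(3)-np.outer(v,v);S+=T;q+=T@o
    return np.linalg.solve(S,q)
def rect(n,mask,z):
    """big contours -> (pixel centre, world centre, w,h mm, long-axis yaw deg)"""
    out=[]
    for c in cv2.findContours(mask,cv2.RETR_EXTERNAL,cv2.CHAIN_APPROX_NONE)[0]:
        if cv2.contourArea(c)<150: continue
        X=cast(n,c[:,0]+0.0,z)[:,:2]
        (cx,cy),(w,h),a=cv2.minAreaRect((X*1000).astype(np.float32))
        if w<h: w,h,a=h,w,a+90
        out.append((c[:,0].mean(0).round(),np.round([cx,cy],1),round(w),round(h),round((a+90)%180-90,1)))
    return out
def bamboo(im):
    h=cv2.cvtColor(im,cv2.COLOR_BGR2HSV)
    m=cv2.inRange(h,(5,60,60),(20,200,220)); m[:120]=0
    return cv2.morphologyEx(m,cv2.MORPH_CLOSE,np.ones((5,5)))
E
python3 - <<'E'
from h import *
print(proj("top",[0,0,0]),proj("side",[0,0,0]))
t=cv2.imread("pics/top0.png");s=cv2.imread("pics/side0.png")
for r in rect("top",bamboo(t),.012): print(r)
for r in rect("side",bamboo(s),.012): print(r)
a=cv2.resize(t[180:270,180:300],(480,360),interpolation=3);b=cv2.resize(s[160:240,220:300],(320,320),interpolation=3)
c=cv2.resize(t[160:300,370:510],(400,240)[:1]+(400,),interpolation=3)[:240] if 0 else cv2.resize(t[180:310,370:510],(260,240),interpolation=3)
e=cv2.resize(s[290:380,180:380],(533,240),interpolation=3)
o=np.zeros((600,800,3),np.uint8);o[:360,:480]=a;o[:320,480:]=b;o[360:,:260]=c;o[360:,260:793]=e
cv2.imwrite("pics/c1.png",o)
for n,i,pts in(("top",t,[(399,190),(399,209)]),("side",s,[(200,300)])):
    print([cv2.cvtColor(i,cv2.COLOR_BGR2HSV)[p[1],p[0]] for p in pts])
E
```

```text
[[307.82251546 415.7681845 ]] [[ 70.05128359 261.15708425]]
(array([391., 276.]), array([ 410.6, -238.2]), 130, 66, 6.0)
(array([434., 270.]), array([ 428.4, -369.2]), 129, 66, 18.8)
(array([398., 209.]), array([ 612.5, -263.3]), 131, 65, -17.6)
(array([528., 207.]), array([ 626.5, -682.2]), 280, 54, 32.2)
(array([371., 394.]), array([ 687. , -518.4]), 203, 61, 35.2)
(array([231., 352.]), array([ 429.7, -375. ]), 132, 72, 19.0)
(array([310., 310.]), array([ 611.7, -270.9]), 130, 74, -17.5)
(array([221., 309.]), array([ 410.5, -245. ]), 130, 74, 6.0)
(array([  3., 190.]), array([-361.3,  482.6]), 445, 37, -67.7)
(array([476., 232.]), array([1205.6,  479.7]), 2053, 999, 52.9)
[array([19, 71, 97], dtype=uint8), array([41, 59, 73], dtype=uint8)]
[array([ 21,  18, 181], dtype=uint8)]
```

View pics/c1.png

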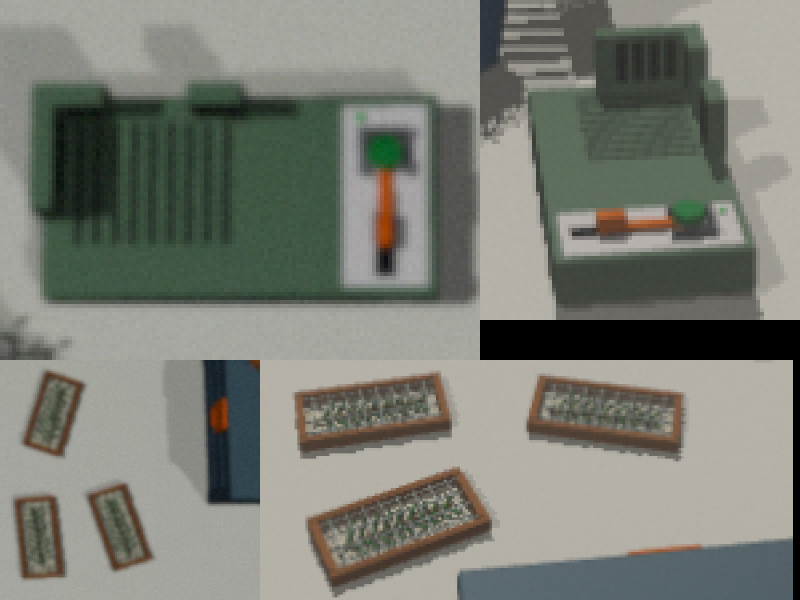

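The crop confirms three bamboo-framed rosemary cassettes: (391,276), (434,270) and (398,209) in top, each measuring about 130x65 mm. The orange thing is only a knob on the box. The lock nub is at about (276,240) and the button at about (277,218). Next I measure the dryer and the bystanders.

Run:
```python
from h import *
t=cv2.imread("pics/top0.png");s=cv2.imread("pics/side0.png")
ht=cv2.cvtColor(t,cv2.COLOR_BGR2HSV);hs=cv2.cvtColor(s,cv2.COLOR_BGR2HSV)
def blob(h,lo,hi,roi,n,z):
    x0,y0,x1,y1=roi;m=np.zeros(h.shape[:2],np.uint8);m[y0:y1,x0:x1]=cv2.inRange(h,lo,hi)[y0:y1,x0:x1]
    ys,xs=np.nonzero(m);c=(xs.mean(),ys.mean());return np.round(c,1),len(xs),(xs.min(),xs.max(),ys.min(),ys.max()),cast(n,[c],z).round(4)
print("btn",blob(ht,(50,150,60),(75,255,255),(265,205,290,232),"top",.0605),blob(hs,(55,150,60),(75,255,255),(262,204,282,220),"side",.0605))
print("orange",blob(ht,(5,150,100),(18,255,255),(265,205,290,260),"top",.061),blob(hs,(5,150,100),(18,255,255),(240,204,285,225),"side",.061))
# orange width per row in top
m=cv2.inRange(ht,(5,150,80),(18,255,255))[205:260,265:290]
print([(205+i,int(r.sum()/255)) for i,r in enumerate(m) if r.any()])
# green/white deck outline: sage + panel
g=cv2.inRange(ht,(45,50,30),(85,255,255));w=cv2.inRange(ht,(0,0,150),(180,40,255))
d=np.zeros_like(g);d[195:265,180:300]=g[195:265,180:300]
for z in(.045,): print("sage",rect("top",d,z))
# edge scans: near edge (x min), right edge
c=max(cv2.findContours(d,0,1)[0],key=cv2.contourArea)[:,0];
for name,pts in(("near",[(u,max(np.nonzero(d[:,u])[0])) for u in range(195,262,6)]),("left",[(min(np.nonzero(d[v])[0]),v) for v in range(238,252,3)]),("farfence top",[(u,min(np.nonzero(d[:,u])[0])) for u in list(range(192,206,3))+list(range(229,241,3))]),("leftfence",[(min(np.nonzero(d[v])[0]),v) for v in range(204,230,4)])):
    p=np.array(pts);print(name,p[0],p[-1],cast("top",p,.097 if "fence" in name else .045)[:,:2].round(4).tolist())
print("profile right",t[245,275:300].tolist())
for nm,uv,z in(("pot",(128,272),.15),("jar",(301,148),.085),("cup",(355,153),.06)):print(nm,cast("top",[uv],z).round(3))
```

```text
<stdin>:6: RuntimeWarning: Mean of empty slice.
  ret = ret.dtype.type(ret / rcount)
Traceback (most recent call last):
ValueError: zero-size array to reduction operation minimum which has no identity
```

Run:
```python
from h import *
t=cv2.imread("pics/top0.png");s=cv2.imread("pics/side0.png")
ht=cv2.cvtColor(t,cv2.COLOR_BGR2HSV);hs=cv2.cvtColor(s,cv2.COLOR_BGR2HSV)
print(ht[217,277],hs[212,272],ht[228,277],ht[240,200],ht[230,250])
def blob(h,lo,hi,roi,n,z):
    x0,y0,x1,y1=roi;m=np.zeros(h.shape[:2],np.uint8);m[y0:y1,x0:x1]=cv2.inRange(h,lo,hi)[y0:y1,x0:x1]
    ys,xs=np.nonzero(m)
    if len(xs)==0:return None
    c=(xs.mean(),ys.mean());return np.round(c,1),len(xs),(xs.min(),xs.max(),ys.min(),ys.max()),cast(n,[c],z).round(4)
print("btn",blob(ht,(50,150,60),(75,255,255),(265,205,290,232),"top",.0605),blob(hs,(50,130,40),(85,255,255),(262,204,282,220),"side",.0605))
print("orange",blob(ht,(3,150,100),(18,255,255),(265,205,290,260),"top",.061),blob(hs,(3,130,80),(18,255,255),(240,204,285,225),"side",.061))
m=cv2.inRange(ht,(3,130,80),(18,255,255))[205:260,265:290]
print([(205+i,int(r.sum()/255)) for i,r in enumerate(m) if r.any()])
g=cv2.inRange(ht,(45,50,30),(85,255,255))
d=np.zeros_like(g);d[195:265,180:300]=g[195:265,180:300]
d=cv2.morphologyEx(d,cv2.MORPH_OPEN,np.ones((3,3)))
print("sage",rect("top",d,.045))
def col(u,f):return (u,int(f(np.nonzero(d[:,u])[0])))
def row(v,f):return (int(f(np.nonzero(d[v])[0])),v)
for name,pts,z in(("near",[col(u,max) for u in range(195,262,8)],.045),("left",[row(v,min) for v in range(238,252,3)],.045),("right",[row(v,max) for v in range(208,252,6)],.045),("farf",[col(u,min) for u in [193,197,201,231,235,239]],.097),("leftf",[row(v,min) for v in range(206,230,5)],.097)):
    print(name,pts[0],pts[-1],cast("top",pts,z)[:,:2].round(4).tolist())
print("profile right",t[245,282:300].tolist())
for nm,uv,z in(("pot",(128,272),.15),("jar",(301,148),.085),("cup",(355,153),.06)):print(nm,cast("top",[uv],z).round(3))
```

```text
[ 71 236  93] [ 67 127 116] [ 10 190 153] [65 67 76] [67 75 85]
btn (array([275.8, 217.2]), 44, (np.int64(273), np.int64(279), np.int64(214), np.int64(220)), array([[0.5693, 0.1052, 0.0605]])) (array([270.3, 211.3]), 3, (np.int64(270), np.int64(271), np.int64(211), np.int64(212)), array([[0.5638, 0.1063, 0.0605]]))
orange (array([276. , 231.7]), 58, (np.int64(275), np.int64(278), np.int64(222), np.int64(241)), array([[0.5266, 0.1035, 0.061 ]])) (array([256.4, 215.1]), 57, (np.int64(249), np.int64(267), np.int64(212), np.int64(217)), array([[0.5205, 0.0878, 0.061 ]]))
[(222, 2), (223, 3), (224, 3), (225, 3), (226, 3), (227, 3), (228, 3), (229, 3), (230, 3), (231, 3), (232, 3), (233, 3), (234, 3), (235, 4), (236, 5), (237, 5), (238, 5), (239, 5), (240, 4), (241, 3)]
sage [(array([219., 226.]), array([537.2, 250.4]), 223, 154, -88.6)]
near (195, 254) (259, 253) [[0.458, 0.338], [0.4586, 0.3146], [0.4591, 0.2913], [0.4626, 0.2681], [0.4603, 0.2446], [0.4608, 0.2213], [0.4614, 0.1981], [0.4619, 0.1748], [0.4654, 0.1517]]
left (192, 238) (191, 250) [[0.5047, 0.3491], [0.4958, 0.3487], [0.487, 0.3483], [0.4782, 0.3478], [0.4694, 0.3503]]
right (263, 208) (263, 250) [[0.5985, 0.1439], [0.5816, 0.0964], [0.5638, 0.093], [0.5449, 0.1424], [0.5272, 0.1418], [0.5095, 0.1413], [0.4919, 0.1408], [0.4744, 0.1403]]
farf (193, 202) (239, 203) [[0.6019, 0.3424], [0.6021, 0.3309], [0.6024, 0.3194], [0.6043, 0.2334], [0.6045, 0.222], [0.6019, 0.2105]]
leftf (189, 206) (189, 226) [[0.59, 0.3533], [0.5755, 0.3525], [0.561, 0.3518], [0.5466, 0.351], [0.5323, 0.3503]]
profile right [[164, 164, 165], [168, 166, 167], [169, 168, 169], [160, 160, 160], [146, 150, 146], [111, 121, 111], [83, 92, 79], [66, 75, 68], [75, 80, 78], [81, 84, 84], [83, 89, 87], [80, 83, 81], [82, 84, 82], [84, 87, 87], [84, 87, 85], [94, 98, 98], [120, 123, 126], [146, 154, 153]]
pot [[0.394 0.502 0.15 ]]
jar [[0.772 0.036 0.085]]
cup [[ 0.769 -0.126  0.06 ]]
```

```bash
cat >> h.py <<'E'
def go(x,y,z,yawdeg):
    s=bot.observe();M=R.from_euler("xyz",s["tcp_rot"])
    T=R.from_euler("xyz",[np.pi,0,np.radians(yawdeg)])
    d=M.inv().apply(np.array([x,y,z])-s["position"])*100
    print("t",round(s["time"],2),"pos",s["position"].round(4),"yaw",np.degrees(s["tcp_rot"][2]).round(1),"F",s["wrist_force"].round(1),"op",round(s["opening"],4),"-> trans",d.round(2),"rot",(M.inv()*T).as_rotvec().round(3))
E
python3 -m handwheel '[{"jaw":8.5,"translation":[0,0,-11],"delta_rot":[0,0,0]},{"jaw":8.5,"translation":[0,0,-11],"delta_rot":[0,0,0.2]},{"jaw":8.5,"translation":[0,0,-11],"delta_rot":[0,0,0.4]},{"jaw":8.5,"translation":[0,0,-11],"delta_rot":[0,0,0.5]},{"jaw":8.5,"translation":[0,0,-11],"delta_rot":[0,0,0.5]}]'
python3 -c "
from h import *
go(.5,.3,.33,10)"
```

```text
time: 0.52
position: [0.2758, 0.6712, 0.343]
tcp_rot: [-3.14, -0.002, 0.675]
wrist_force: [0.6, -0.5, -0.8]
opening: 0.0846
t 0.52 pos [0.2758 0.6712 0.343 ] yaw 38.7 F [ 0.6 -0.5 -0.8] op 0.0846 -> trans [-5.69 42.99  1.22] rot [-0.002 -0.002  0.5  ]
```

```bash
python3 -m handwheel '[{"jaw":8.5,"translation":[-5.7,43,1.2],"delta_rot":[0,0,1]},{"jaw":8.5,"translation":[-5.7,43,1.2],"delta_rot":[0,0,1]},{"jaw":8.5,"translation":[-5.7,43,1.2],"delta_rot":[0,0,1]},{"jaw":8.5,"translation":[-5.7,43,1.2],"delta_rot":[0,0,1]},{"jaw":8.5,"translation":[-5.7,43,1.2],"delta_rot":[0,0,1]},{"jaw":8.5,"translation":[-5.7,43,1.2],"delta_rot":[0,0,1]},{"jaw":8.5,"translation":[-5.7,43,1.2],"delta_rot":[0,0,1]},{"jaw":8.5,"translation":[-5.7,43,1.2],"delta_rot":[0,0,1]}]'
python3 -c "
from h import *
go(.5,0,.3,-60);go(.4106,-.2382,.2,-84)"
```

```text
time: 1.18
position: [0.4485, 0.3832, 0.3323]
tcp_rot: [-3.139, 0.001, -0.325]
wrist_force: [-0.0, 0.4, -0.3]
opening: 0.0852
t 1.18 pos [0.4485 0.3832 0.3323] yaw -18.6 F [-0.   0.4 -0.3] op 0.0852 -> trans [17.11 34.67  3.14] rot [-0.002  0.001  0.722]
t 1.18 pos [0.4485 0.3832 0.3323] yaw -18.6 F [-0.   0.4 -0.3] op 0.0852 -> trans [16.25 60.13 13.08] rot [-0.002  0.002  1.141]
```

```bash
python3 -m handwheel '[{"jaw":8.5,"translation":[17,35,3],"delta_rot":[0,0,1.14]},{"jaw":8.5,"translation":[17,35,3],"delta_rot":[0,0,1.14]},{"jaw":8.5,"translation":[17,35,3],"delta_rot":[0,0,1.14]},{"jaw":8.5,"translation":[17,35,3],"delta_rot":[0,0,1.14]},{"jaw":8.5,"translation":[17,35,3],"delta_rot":[0,0,1.14]},{"jaw":8.5,"translation":[17,35,3],"delta_rot":[0,0,1.14]},{"jaw":8.5,"translation":[17,35,3],"delta_rot":[0,0,1.14]},{"jaw":8.5,"translation":[17,35,3],"delta_rot":[0,0,1.14]}]'
python3 -c "
from h import *
go(.4106,-.2382,.15,-84)"
```

```text
time: 1.85
position: [0.4898, 0.0539, 0.3058]
tcp_rot: [-3.141, 0.003, -1.325]
wrist_force: [1.2, -0.6, -0.4]
opening: 0.0852
t 1.85 pos [0.4898 0.0539 0.3058] yaw -75.9 F [ 1.2 -0.6 -0.4] op 0.0852 -> trans [26.44 14.81 15.49] rot [-0.001  0.003  0.142]
```

```bash
python3 -m handwheel '[{"jaw":8.5,"translation":[26.4,14.8,15.5],"delta_rot":[0,0,0.14]},{"jaw":8.5,"translation":[26.4,14.8,15.5],"delta_rot":[0,0,0.14]},{"jaw":8.5,"translation":[26.4,14.8,15.5],"delta_rot":[0,0,0.14]},{"jaw":8.5,"translation":[26.4,14.8,15.5],"delta_rot":[0,0,0.14]},{"jaw":8.5,"translation":[26.4,14.8,15.5],"delta_rot":[0,0,0.14]},{"jaw":8.5,"translation":[26.4,14.8,15.5],"delta_rot":[0,0,0.14]},{"jaw":8.5,"translation":[26.4,14.8,15.5],"delta_rot":[0,0,0.14]},{"jaw":8.5,"translation":[26.4,14.8,15.5],"delta_rot":[0,0,0.14]}]'
python3 - <<'E'
from h import *
s=bot.capture("side");t=bot.capture("top");cv2.imwrite("pics/s1.png",s)
for r in rect("top",bamboo(t),.012)+rect("side",bamboo(s),.012): print(r)
cv2.imwrite("pics/v1.png",np.hstack([cv2.resize(s[200:400,130:380],(450,360)),cv2.resize(t[180:320,340:470],(334,360))]))
go(.4106,-.2382,.07,-84)
E
```

```text
time: 2.52
position: [0.4118, -0.2317, 0.1526]
tcp_rot: [3.141, 0.003, -1.464]
wrist_force: [1.4, 0.4, 0.6]
opening: 0.0849
(array([398., 209.]), array([ 612.9, -263.6]), 130, 65, -17.7)
(array([528., 207.]), array([ 619. , -668.6]), 279, 54, 24.5)
(array([371., 394.]), array([ 687. , -518.4]), 203, 61, 35.2)
(array([231., 352.]), array([ 429.6, -375.2]), 133, 72, 19.3)
(array([310., 310.]), array([ 611.7, -270.8]), 130, 74, -17.5)
(array([221., 309.]), array([ 410.3, -245.3]), 129, 75, 5.5)
(array([  3., 190.]), array([-361.3,  482.6]), 445, 37, -67.7)
(array([476., 232.]), array([1205.6,  479.7]), 2053, 999, 52.9)
t 2.62 pos [ 0.408  -0.2382  0.1523] yaw -84.8 F [-0.2  0.8  0.2] op 0.0848 -> trans [ 0.02 -0.29  8.23] rot [ 0.003 -0.    -0.014]
```

View pics/v1.png

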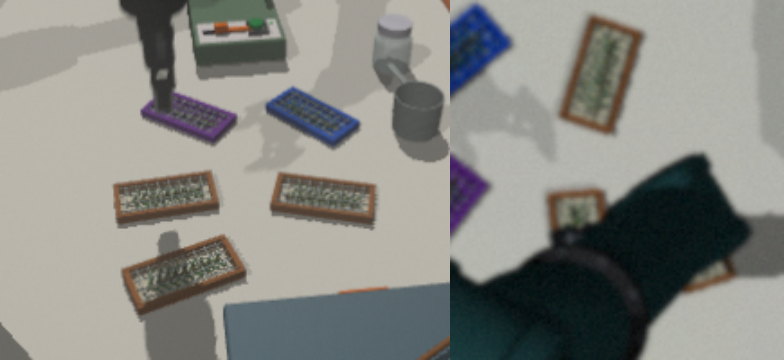

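The side view shows the open gripper hovering over the first cassette, with the others unchanged. Descending now.

```bash
python3 -m handwheel '[{"jaw":8.5,"translation":[0,-0.3,8.2],"delta_rot":[0,0,0]},{"jaw":8.5,"translation":[0,-0.3,8.2],"delta_rot":[0,0,0]},{"jaw":8.5,"translation":[0,-0.3,8.2],"delta_rot":[0,0,0]},{"jaw":8.5,"translation":[0,-0.3,12],"delta_rot":[0,0,0]},{"jaw":8.5,"translation":[0,-0.3,14],"delta_rot":[0,0,0]},{"jaw":8.5,"translation":[0,-0.3,15.2],"delta_rot":[0,0,0]},{"jaw":8.5,"translation":[0,-0.3,15.2],"delta_rot":[0,0,0]}]' 30
python3 -m handwheel '[{"jaw":5,"translation":[0,0,0],"delta_rot":[0,0,0]},{"jaw":5,"translation":[0,0,0],"delta_rot":[0,0,0]},{"jaw":5,"translation":[0,0,0],"delta_rot":[0,0,0]},{"jaw":5,"translation":[0,0,0],"delta_rot":[0,0,0]},{"jaw":5,"translation":[0,0,0],"delta_rot":[0,0,0]},{"jaw":5,"translation":[0,0,0],"delta_rot":[0,0,0]}]'
```

```text
time: 3.2
position: [0.4102, -0.2374, -0.0002]
tcp_rot: [3.137, 0.002, -1.479]
wrist_force: [-0.5, 0.4, 0.3]
opening: 0.085
time: 3.7
position: [0.4112, -0.2377, 0.0016]
tcp_rot: [3.139, -0.0, -1.479]
wrist_force: [-0.7, 0.2, 7.6]
opening: 0.0627
```

```bash
python3 -m handwheel '[{"jaw":5,"translation":[0,0,-2],"delta_rot":[0,0,0]},{"jaw":5,"translation":[0,0,-4],"delta_rot":[0,0,0]},{"jaw":5,"translation":[0,0,-8],"delta_rot":[0,0,0]},{"jaw":5,"translation":[0,0,-12],"delta_rot":[0,0,0]},{"jaw":5,"translation":[0,0,-16],"delta_rot":[0,0,0]},{"jaw":5,"translation":[0,0,-18],"delta_rot":[0,0,0]},{"jaw":5,"translation":[0,0,-18],"delta_rot":[0,0,0]}]'
python3 -c "
from h import *
go(.5,.05,.18,1.5)"
```

```text
time: 4.28
position: [0.414, -0.2389, 0.1863]
tcp_rot: [-3.135, -0.004, -1.478]
wrist_force: [1.1, -0.6, -1.0]
opening: 0.0628
t 4.28 pos [ 0.414  -0.2389  0.1863] yaw -84.7 F [ 1.1 -0.6 -1. ] op 0.0628 -> trans [-27.97 -11.22   0.59] rot [-0.002 -0.008 -1.504]
```

```bash
python3 -m handwheel '[{"jaw":5,"translation":[-28,-11.2,0.6],"delta_rot":[0,0,-0.9]},{"jaw":5,"translation":[-28,-11.2,0.6],"delta_rot":[0,0,-0.9]},{"jaw":5,"translation":[-28,-11.2,0.6],"delta_rot":[0,0,-0.9]},{"jaw":5,"translation":[-28,-11.2,0.6],"delta_rot":[0,0,-0.9]},{"jaw":5,"translation":[-28,-11.2,0.6],"delta_rot":[0,0,-0.9]},{"jaw":5,"translation":[-28,-11.2,0.6],"delta_rot":[0,0,-0.9]},{"jaw":5,"translation":[-28,-11.2,0.6],"delta_rot":[0,0,-0.9]},{"jaw":5,"translation":[-28,-11.2,0.6],"delta_rot":[0,0,-0.9]}]'
python3 -c "
from h import *
go(.542,.26,.13,1.5)"
```

```text
time: 4.95
position: [0.501, 0.0589, 0.1793]
tcp_rot: [-3.137, -0.006, -0.563]
wrist_force: [0.6, 0.4, -1.7]
opening: 0.0628
t 4.95 pos [0.501  0.0589 0.1793] yaw -32.3 F [ 0.6  0.4 -1.7] op 0.0628 -> trans [ -7.29 -19.17   4.98] rot [-0.003 -0.007 -0.589]
```

```bash
python3 -m handwheel '[{"jaw":5,"translation":[-7.3,-19.2,5],"delta_rot":[0,0,-0.589]},{"jaw":5,"translation":[-7.3,-19.2,5],"delta_rot":[0,0,-0.589]},{"jaw":5,"translation":[-7.3,-19.2,5],"delta_rot":[0,0,-0.589]},{"jaw":5,"translation":[-7.3,-19.2,5],"delta_rot":[0,0,-0.589]},{"jaw":5,"translation":[-7.3,-19.2,5],"delta_rot":[0,0,-0.589]},{"jaw":5,"translation":[-7.3,-19.2,5],"delta_rot":[0,0,-0.589]},{"jaw":5,"translation":[-7.3,-19.2,5],"delta_rot":[0,0,-0.589]},{"jaw":5,"translation":[-7.3,-19.2,5],"delta_rot":[0,0,-0.589]}]'
python3 - <<'E'
from h import *
s=bot.capture("side");t=bot.capture("top")
cv2.imwrite("pics/v2.png",np.hstack([cv2.resize(s[140:250,200:320],(436,400)),cv2.resize(t[180:280,180:270],(360,400))]))
go(.542,.26,.05,1.5)
E
```

```text
time: 5.62
position: [0.5409, 0.2604, 0.1289]
tcp_rot: [3.141, -0.005, 0.027]
wrist_force: [0.5, -1.0, -0.3]
opening: 0.0626
t 5.72 pos [0.5415 0.2578 0.1296] yaw 1.3 F [ 0.3 -0.7 -1.6] op 0.0625 -> trans [ 0.01 -0.23  7.96] rot [ 0.001 -0.006 -0.003]
```

View pics/v2.png

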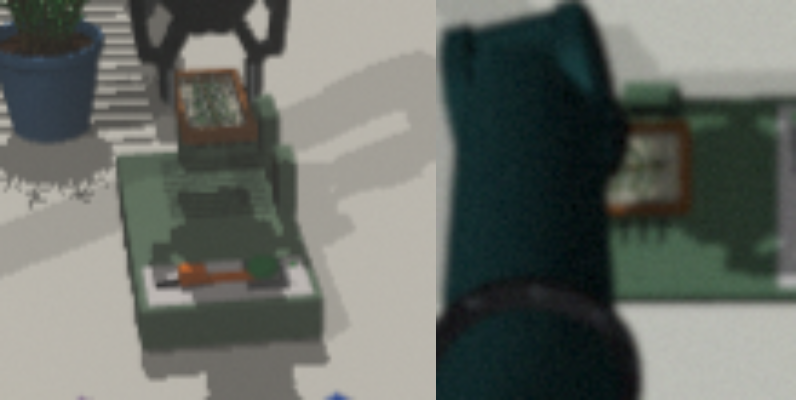

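The side view shows the cassette held level above the deck, behind the button, and the top view shows it a little right of the corner. I shift 8 mm left and lower.

```bash
python3 -m handwheel '[{"jaw":5,"translation":[-0.2,-1,2],"delta_rot":[0,0,0]},{"jaw":5,"translation":[-0.2,-1,4],"delta_rot":[0,0,0]},{"jaw":5,"translation":[-0.2,-1,6],"delta_rot":[0,0,0]},{"jaw":5,"translation":[-0.2,-1,7],"delta_rot":[0,0,0]},{"jaw":5,"translation":[-0.2,-1,7.9],"delta_rot":[0,0,0]},{"jaw":5,"translation":[-0.2,-1,8.2],"delta_rot":[0,0,0]},{"jaw":5,"translation":[-0.2,-1,8.2],"delta_rot":[0,0,0]}]'
```

```text
time: 6.3
position: [0.5399, 0.2664, 0.0476]
tcp_rot: [3.14, -0.006, 0.021]
wrist_force: [-0.2, 0.7, -1.8]
opening: 0.0628
```

```bash
python3 -m handwheel '[{"jaw":5,"translation":[0.5,0,0],"delta_rot":[0,0,0]},{"jaw":5,"translation":[1,0,0],"delta_rot":[0,0,0]},{"jaw":5,"translation":[1.3,0,0],"delta_rot":[0,0,0]},{"jaw":5,"translation":[1.5,0,0],"delta_rot":[0,0,0]},{"jaw":5,"translation":[1.5,0,0],"delta_rot":[0,0,0]}]'
python3 -m handwheel '[{"jaw":5,"translation":[0.2,0,0],"delta_rot":[0,0,0]},{"jaw":5,"translation":[0.3,0,0],"delta_rot":[0,0,0]},{"jaw":5,"translation":[0.3,0,0],"delta_rot":[0,0,0]}]'
```

```text
time: 6.72
position: [0.5561, 0.267, 0.0482]
tcp_rot: [3.14, -0.007, 0.021]
wrist_force: [0.1, 0.1, -1.8]
opening: 0.0629
time: 6.97
position: [0.5595, 0.2671, 0.0483]
tcp_rot: [3.14, -0.008, 0.021]
wrist_force: [0.3, 0.7, -2.1]
opening: 0.0632
```

```bash
python3 -m handwheel '[{"jaw":5,"translation":[0.2,0,0.1],"delta_rot":[0,0,0]},{"jaw":5,"translation":[0.3,0,0.1],"delta_rot":[0,0,0]},{"jaw":5,"translation":[0.3,0,0.1],"delta_rot":[0,0,0]}]'
python3 -m handwheel '[{"jaw":5,"translation":[0.2,0,0.1],"delta_rot":[0,0,0]},{"jaw":5,"translation":[0.3,0,0.1],"delta_rot":[0,0,0]},{"jaw":5,"translation":[0.3,0,0.1],"delta_rot":[0,0,0]}]'
python3 -m handwheel '[{"jaw":5,"translation":[0.2,0,0],"delta_rot":[0,0,0]},{"jaw":5,"translation":[0.3,0,0],"delta_rot":[0,0,0]},{"jaw":5,"translation":[0.3,0,0],"delta_rot":[0,0,0]}]'
```

```text
time: 7.22
position: [0.5612, 0.2672, 0.0471]
tcp_rot: [3.14, -0.005, 0.022]
wrist_force: [-2.8, -0.1, 0.9]
opening: 0.0624
time: 7.47
position: [0.5613, 0.2672, 0.0467]
tcp_rot: [3.14, 0.001, 0.023]
wrist_force: [-8.4, -0.3, 9.5]
opening: 0.0626
time: 7.72
position: [0.5613, 0.2672, 0.0469]
tcp_rot: [3.139, 0.007, 0.023]
wrist_force: [-7.0, -0.1, 8.2]
opening: 0.0627
```

```bash
python3 -m handwheel '[{"jaw":5,"translation":[0,-0.3,0],"delta_rot":[0,0,0]},{"jaw":5,"translation":[0,-0.5,0],"delta_rot":[0,0,0]},{"jaw":5,"translation":[0,-0.6,0],"delta_rot":[0,0,0]},{"jaw":5,"translation":[0,-0.6,0],"delta_rot":[0,0,0]}]'
python3 -m handwheel '[{"jaw":5,"translation":[0,-0.2,0],"delta_rot":[0,0,0]},{"jaw":5,"translation":[0,-0.4,0],"delta_rot":[0,0,0]},{"jaw":5,"translation":[0,-0.4,0],"delta_rot":[0,0,0]}]'
python3 -m handwheel '[{"jaw":5,"translation":[0,-0.2,0],"delta_rot":[0,0,0]},{"jaw":5,"translation":[0,-0.4,0],"delta_rot":[0,0,0]},{"jaw":5,"translation":[0,-0.4,0],"delta_rot":[0,0,0]}]'
```

```text
time: 8.05
position: [0.561, 0.271, 0.047]
tcp_rot: [3.136, 0.008, 0.022]
wrist_force: [-3.1, -4.7, 4.9]
opening: 0.063
time: 8.3
position: [0.5609, 0.2722, 0.047]
tcp_rot: [3.133, 0.01, 0.021]
wrist_force: [-4.2, -5.7, 5.9]
opening: 0.0626
time: 8.55
position: [0.5607, 0.2735, 0.047]
tcp_rot: [3.13, 0.011, 0.019]
wrist_force: [-3.3, -5.7, 5.4]
opening: 0.0626
```

```bash
python3 -m handwheel '[{"jaw":5,"translation":[0,-0.4,-0.05],"delta_rot":[0,0,0]},{"jaw":5,"translation":[0,-0.7,-0.05],"delta_rot":[0,0,0]},{"jaw":5,"translation":[0,-0.7,-0.05],"delta_rot":[0,0,0]},{"jaw":5,"translation":[0,-0.7,-0.05],"delta_rot":[0,0,0]}]'
python3 -m handwheel '[{"jaw":5,"translation":[0,-0.4,-0.05],"delta_rot":[0,0,0]},{"jaw":5,"translation":[0,-0.7,-0.05],"delta_rot":[0,0,0]},{"jaw":5,"translation":[0,-0.7,-0.05],"delta_rot":[0,0,0]},{"jaw":5,"translation":[0,-0.7,-0.05],"delta_rot":[0,0,0]}]'
```

```text
time: 8.88
position: [0.5607, 0.2761, 0.0471]
tcp_rot: [3.124, 0.012, 0.018]
wrist_force: [-3.0, -7.9, 2.8]
opening: 0.0627
time: 9.22
position: [0.5607, 0.2761, 0.0471]
tcp_rot: [3.115, 0.014, 0.017]
wrist_force: [-2.2, -11.6, 5.0]
opening: 0.0628
```

```bash
python3 -m handwheel '[{"jaw":5,"translation":[0,0,0],"delta_rot":[0,0,0]},{"jaw":7.6,"translation":[0,0,0],"delta_rot":[0,0,0]},{"jaw":7.6,"translation":[0,0,0],"delta_rot":[0,0,0]},{"jaw":7.6,"translation":[0,0,0],"delta_rot":[0,0,0]},{"jaw":7.6,"translation":[0,0,0],"delta_rot":[0,0,0]}]'
python3 -m handwheel '[{"jaw":7.6,"translation":[0,0,-2],"delta_rot":[0,0,0]},{"jaw":7.6,"translation":[0,0,-5],"delta_rot":[0,0,0]},{"jaw":8.5,"translation":[0,0,-9],"delta_rot":[0,0,0]},{"jaw":8.5,"translation":[0,0,-13],"delta_rot":[0,0,0]},{"jaw":8.5,"translation":[0,0,-13],"delta_rot":[0,0,0]}]'
python3 -c "
from h import *
go(.5,0,.2,-60);go(.4284,-.3692,.15,-71)"
```

```text
time: 9.63
position: [0.5615, 0.2773, 0.0472]
tcp_rot: [3.116, 0.012, 0.017]
wrist_force: [-1.1, 0.1, -0.1]
opening: 0.0759
time: 10.05
position: [0.5688, 0.2832, 0.1851]
tcp_rot: [3.124, -0.002, 0.017]
wrist_force: [1.3, 0.3, 0.5]
opening: 0.0852
t 10.05 pos [0.5688 0.2832 0.1851] yaw 1.0 F [1.3 0.3 0.5] op 0.0852 -> trans [-7.36 28.22 -1.  ] rot [ 0.015 -0.011  1.064]
t 10.05 pos [0.5688 0.2832 0.1851] yaw 1.0 F [1.3 0.3 0.5] op 0.0852 -> trans [-15.16  64.92   4.63] rot [ 0.014 -0.013  1.256]
```

```bash
python3 -m handwheel '[{"jaw":8.5,"translation":[-8,33,0],"delta_rot":[0.015,-0.01,1]},{"jaw":8.5,"translation":[-8,33,0],"delta_rot":[0.015,-0.01,1]},{"jaw":8.5,"translation":[-8,33,0],"delta_rot":[0.015,-0.01,1]},{"jaw":8.5,"translation":[-8,33,0],"delta_rot":[0.015,-0.01,1]},{"jaw":8.5,"translation":[-8,33,0],"delta_rot":[0.015,-0.01,1]},{"jaw":8.5,"translation":[-8,33,0],"delta_rot":[0.015,-0.01,1]},{"jaw":8.5,"translation":[-8,33,0],"delta_rot":[0.015,-0.01,1]},{"jaw":8.5,"translation":[-8,33,0],"delta_rot":[0.015,-0.01,1]}]'
python3 - <<'E'
from h import *
s=bot.capture("side");t=bot.capture("top")
for r in rect("top",bamboo(t),.012)+rect("side",bamboo(s),.012)[:6]: print(r)
for r in rect("top",bamboo(t),.057): print("z57",r)
cv2.imwrite("pics/v3.png",np.hstack([cv2.resize(s[140:250,200:320],(436,400)),cv2.resize(t[180:280,180:270],(360,400))]))
go(.4284,-.3692,.12,-71.2)
E
```

```text
time: 10.72
position: [0.495, -0.047, 0.191]
tcp_rot: [-3.14, -0.002, -0.988]
wrist_force: [1.4, -0.2, -1.0]
opening: 0.0851
(array([433., 271.]), array([ 428.5, -368.4]), 130, 65, 18.9)
(array([225., 219.]), array([566.9, 266.2]), 106, 64, -88.7)
(array([398., 209.]), array([ 613. , -263.4]), 130, 65, -17.4)
(array([528., 207.]), array([ 619. , -668.6]), 279, 54, 24.5)
(array([371., 394.]), array([ 687. , -518.4]), 203, 61, 35.2)
(array([231., 352.]), array([ 429.1, -375.3]), 131, 72, 18.9)
(array([310., 310.]), array([ 611.7, -270.9]), 130, 74, -17.5)
(array([  3., 190.]), array([-361.3,  482.6]), 445, 37, -67.7)
(array([476., 232.]), array([1205.6,  479.7]), 2053, 999, 52.9)
z57 (array([433., 271.]), array([ 425.2, -356. ]), 127, 64, 18.9)
z57 (array([225., 219.]), array([559.7, 260.7]), 103, 62, -88.7)
z57 (array([398., 209.]), array([ 604.5, -253.9]), 126, 63, -17.4)
z57 (array([528., 207.]), array([ 610.3, -647.8]), 271, 53, 24.5)
t 10.82 pos [ 0.4935 -0.0532  0.1917] yaw -57.1 F [0.2 0.1 0.1] op 0.0849 -> trans [22.97 22.62  7.29] rot [-0.    -0.005  0.246]
```

View pics/v3.png

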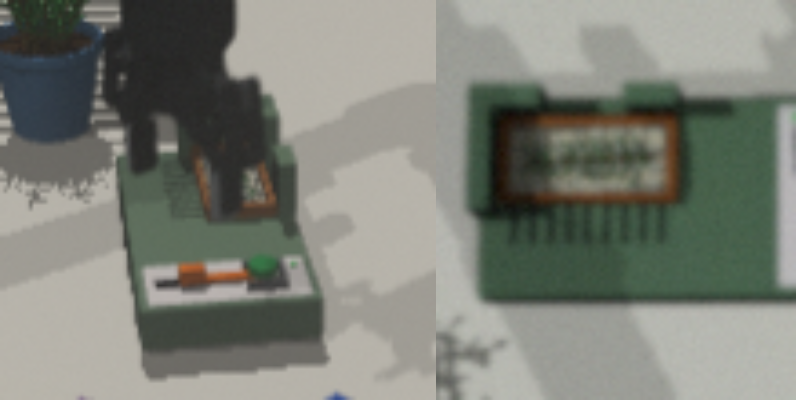

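In the top view the first cassette sits square in the corner, against both fences (crop 500-680, 115-205). The second cassette is unchanged at (433,271).

```bash
python3 -m handwheel '[{"jaw":8.5,"translation":[23,22.6,4],"delta_rot":[0,0,0.246]},{"jaw":8.5,"translation":[23,22.6,4],"delta_rot":[0,0,0.246]},{"jaw":8.5,"translation":[23,22.6,4],"delta_rot":[0,0,0.246]},{"jaw":8.5,"translation":[23,22.6,4],"delta_rot":[0,0,0.246]},{"jaw":8.5,"translation":[23,22.6,7],"delta_rot":[0,0,0.246]},{"jaw":8.5,"translation":[23,22.6,7],"delta_rot":[0,0,0.246]},{"jaw":8.5,"translation":[23,22.6,7],"delta_rot":[0,0,0.246]},{"jaw":8.5,"translation":[23,22.6,7],"delta_rot":[0,0,0.246]}]'
python3 -m handwheel '[{"jaw":8.5,"translation":[0,0,0],"delta_rot":[0,0,0]}]'
python3 - <<'E'
from h import *
s=bot.capture("side")
print(rect("side",bamboo(s),.012)[1:3])
go(.4284,-.3688,.002,-71.2)
E
```

```text
time: 11.48
position: [0.4303, -0.3659, 0.1237]
tcp_rot: [-3.14, -0.005, -1.241]
wrist_force: [1.2, 0.1, 0.4]
opening: 0.0848
time: 11.57
position: [0.427, -0.3758, 0.1232]
tcp_rot: [3.14, -0.014, -1.252]
wrist_force: [0.4, -1.2, -0.2]
opening: 0.0848
[(array([231., 352.]), array([ 429.7, -375. ]), 132, 72, 19.1), (array([310., 310.]), array([ 611.7, -271. ]), 130, 74, -17.5)]
t 11.62 pos [ 0.4284 -0.3718  0.1232] yaw -71.6 F [-0.3  0.4 -0. ] op 0.0847 -> trans [-0.4  -0.09 12.12] rot [-0.    -0.01  -0.006]
```

```bash
python3 -m handwheel '[{"jaw":8.5,"translation":[-0.3,-0.1,4],"delta_rot":[0,-0.01,0]},{"jaw":8.5,"translation":[-0.3,-0.1,8],"delta_rot":[0,-0.01,0]},{"jaw":8.5,"translation":[-0.3,-0.1,10],"delta_rot":[0,-0.01,0]},{"jaw":8.5,"translation":[-0.3,-0.1,11.5],"delta_rot":[0,-0.01,0]},{"jaw":8.5,"translation":[-0.3,-0.1,12],"delta_rot":[0,-0.01,0]},{"jaw":8.5,"translation":[-0.3,-0.1,12],"delta_rot":[0,-0.01,0]}]'
python3 -m handwheel '[{"jaw":5,"translation":[0,0,0],"delta_rot":[0,0,0]},{"jaw":5,"translation":[0,0,0],"delta_rot":[0,0,0]},{"jaw":5,"translation":[0,0,0],"delta_rot":[0,0,0]},{"jaw":5,"translation":[0,0,0],"delta_rot":[0,0,0]},{"jaw":5,"translation":[0,0,0],"delta_rot":[0,0,0]},{"jaw":5,"translation":[0,0,0],"delta_rot":[0,0,0]}]'
python3 -m handwheel '[{"jaw":5,"translation":[0,0,-2],"delta_rot":[0,0,0]},{"jaw":5,"translation":[0,0,-5],"delta_rot":[0,0,0]},{"jaw":5,"translation":[0,0,-9],"delta_rot":[0,0,0]},{"jaw":5,"translation":[0,0,-13],"delta_rot":[0,0,0]},{"jaw":5,"translation":[0,0,-17],"delta_rot":[0,0,0]},{"jaw":5,"translation":[0,0,-18],"delta_rot":[0,0,0]},{"jaw":5,"translation":[0,0,-18],"delta_rot":[0,0,0]}]'
python3 -c "
from h import *
go(.5,-.05,.18,1.3)"
```

```text
time: 12.12
position: [0.4293, -0.368, 0.0021]
tcp_rot: [3.141, 0.003, -1.247]
wrist_force: [0.2, -0.7, 0.3]
opening: 0.0853
time: 12.62
position: [0.4307, -0.3683, 0.0036]
tcp_rot: [-3.14, 0.001, -1.246]
wrist_force: [0.6, 1.7, 6.8]
opening: 0.0627
time: 13.2
position: [0.432, -0.3701, 0.1872]
tcp_rot: [-3.135, -0.005, -1.246]
wrist_force: [0.7, 0.2, -1.1]
opening: 0.0623
t 13.2 pos [ 0.432  -0.3701  0.1872] yaw -71.4 F [ 0.7  0.2 -1.1] op 0.0623 -> trans [-28.17 -16.65   0.69] rot [-0.003 -0.009 -1.269]
```

```bash
python3 -m handwheel '[{"jaw":5,"translation":[-28.2,-16.6,0.7],"delta_rot":[0,-0.01,-0.95]},{"jaw":5,"translation":[-28.2,-16.6,0.7],"delta_rot":[0,-0.01,-0.95]},{"jaw":5,"translation":[-28.2,-16.6,0.7],"delta_rot":[0,-0.01,-0.95]},{"jaw":5,"translation":[-28.2,-16.6,0.7],"delta_rot":[0,-0.01,-0.95]},{"jaw":5,"translation":[-28.2,-16.6,0.7],"delta_rot":[0,-0.01,-0.95]},{"jaw":5,"translation":[-28.2,-16.6,0.7],"delta_rot":[0,-0.01,-0.95]},{"jaw":5,"translation":[-28.2,-16.6,0.7],"delta_rot":[0,-0.01,-0.95]},{"jaw":5,"translation":[-28.2,-16.6,0.7],"delta_rot":[0,-0.01,-0.95]}]'
python3 -c "
from h import *
go(.547,.265,.14,1.3)"
```

```text
time: 13.87
position: [0.498, -0.046, 0.1782]
tcp_rot: [-3.137, 0.004, -0.288]
wrist_force: [0.9, -0.8, -0.4]
opening: 0.0619
t 13.87 pos [ 0.498  -0.046   0.1782] yaw -16.5 F [ 0.9 -0.8 -0.4] op 0.0619 -> trans [ -4.12 -31.19   3.98] rot [-0.005  0.003 -0.311]
```

```bash
python3 -m handwheel '[{"jaw":5,"translation":[-4.1,-31.2,2],"delta_rot":[0,0,-0.31]},{"jaw":5,"translation":[-4.1,-31.2,2],"delta_rot":[0,0,-0.31]},{"jaw":5,"translation":[-4.1,-31.2,2],"delta_rot":[0,0,-0.31]},{"jaw":5,"translation":[-4.1,-31.2,2],"delta_rot":[0,0,-0.31]},{"jaw":5,"translation":[-4.1,-31.2,4],"delta_rot":[0,0,-0.31]},{"jaw":5,"translation":[-4.1,-31.2,4],"delta_rot":[0,0,-0.31]},{"jaw":5,"translation":[-4.1,-31.2,4],"delta_rot":[0,0,-0.31]},{"jaw":5,"translation":[-4.1,-31.2,4],"delta_rot":[0,0,-0.31]}]'
python3 -m handwheel '[{"jaw":5,"translation":[0,0,0],"delta_rot":[0,0,0]},{"jaw":5,"translation":[0,0,0],"delta_rot":[0,0,0]}]'
python3 -c "
from h import *
go(.545,.267,.063,1.3)"
```

```text
time: 14.53
position: [0.5451, 0.2696, 0.1368]
tcp_rot: [-3.135, 0.006, 0.026]
wrist_force: [1.2, 0.7, -1.0]
opening: 0.0622
time: 14.7
position: [0.5422, 0.2729, 0.1337]
tcp_rot: [-3.136, 0.011, 0.032]
wrist_force: [-0.9, -0.1, -1.7]
opening: 0.0623
t 14.7 pos [0.5422 0.2729 0.1337] yaw 1.9 F [-0.9 -0.1 -1.7] op 0.0623 -> trans [0.34 0.65 7.06] rot [-0.006  0.011  0.01 ]
```

```bash
python3 -m handwheel '[{"jaw":5,"translation":[0.2,0.5,2],"delta_rot":[-0.006,0.01,0.01]},{"jaw":5,"translation":[0.2,0.5,4],"delta_rot":[-0.006,0.01,0.01]},{"jaw":5,"translation":[0.2,0.5,5.5],"delta_rot":[-0.006,0.01,0.01]},{"jaw":5,"translation":[0.2,0.5,6.6],"delta_rot":[-0.006,0.01,0.01]},{"jaw":5,"translation":[0.2,0.5,7.1],"delta_rot":[-0.006,0.01,0.01]},{"jaw":5,"translation":[0.2,0.5,7.2],"delta_rot":[-0.006,0.01,0.01]},{"jaw":5,"translation":[0.2,0.5,7.2],"delta_rot":[-0.006,0.01,0.01]}]'
python3 -m handwheel '[{"jaw":5,"translation":[0.5,0,0],"delta_rot":[0,0,0]},{"jaw":5,"translation":[1,0,0],"delta_rot":[0,0,0]},{"jaw":5,"translation":[1.3,0,0],"delta_rot":[0,0,0]},{"jaw":5,"translation":[1.3,0,0],"delta_rot":[0,0,0]}]'
```

```text
time: 15.28
position: [0.5436, 0.2671, 0.0615]
tcp_rot: [3.141, 0.002, 0.021]
wrist_force: [-0.2, -0.3, -1.6]
opening: 0.0625
time: 15.62
position: [0.5585, 0.2675, 0.0621]
tcp_rot: [-3.142, -0.001, 0.02]
wrist_force: [-0.9, -0.3, -1.4]
opening: 0.0624
```

```bash
python3 -m handwheel '[{"jaw":5,"translation":[0.3,0,0.1],"delta_rot":[0,0,0]},{"jaw":5,"translation":[0.5,0,0.15],"delta_rot":[0,0,0]},{"jaw":5,"translation":[0.6,0,0.15],"delta_rot":[0,0,0]},{"jaw":5,"translation":[0.6,0,0.15],"delta_rot":[0,0,0]}]'
python3 -m handwheel '[{"jaw":5,"translation":[0.2,-0.3,0.05],"delta_rot":[0,0,0]},{"jaw":5,"translation":[0.2,-0.6,0.05],"delta_rot":[0,0,0]},{"jaw":5,"translation":[0.2,-0.8,0.05],"delta_rot":[0,0,0]},{"jaw":5,"translation":[0.2,-0.8,0.05],"delta_rot":[0,0,0]}]'
```

```text
time: 15.95
position: [0.5612, 0.2675, 0.0608]
tcp_rot: [3.141, 0.006, 0.022]
wrist_force: [-6.6, -1.6, 6.9]
opening: 0.0622
time: 16.28
position: [0.561, 0.2686, 0.0609]
tcp_rot: [3.132, 0.012, 0.02]
wrist_force: [-5.7, -9.8, 11.0]
opening: 0.0628
```

```bash
python3 -m handwheel '[{"jaw":5,"translation":[0.1,0,-0.1],"delta_rot":[0,0,0]},{"jaw":5,"translation":[0.1,-0.5,-0.1],"delta_rot":[0,0,0]},{"jaw":5,"translation":[0.1,-0.8,-0.1],"delta_rot":[0,0,0]},{"jaw":5,"translation":[0.1,-0.8,-0.1],"delta_rot":[0,0,0]}]'
python3 -m handwheel '[{"jaw":5,"translation":[0.1,-0.4,-0.05],"delta_rot":[0,0,0]},{"jaw":5,"translation":[0.1,-0.6,-0.05],"delta_rot":[0,0,0]},{"jaw":5,"translation":[0.1,-0.6,-0.05],"delta_rot":[0,0,0]},{"jaw":5,"translation":[0.1,-0.6,-0.05],"delta_rot":[0,0,0]}]'
```

```text
time: 16.62
position: [0.5607, 0.2774, 0.0612]
tcp_rot: [3.132, 0.014, 0.022]
wrist_force: [-4.3, -1.7, -0.0]
opening: 0.0625
time: 16.95
position: [0.5607, 0.2775, 0.0612]
tcp_rot: [3.124, 0.018, 0.021]
wrist_force: [-4.3, -11.1, 3.1]
opening: 0.0623
```

```bash
python3 -m handwheel '[{"jaw":5,"translation":[0,0,0.1],"delta_rot":[0,0,0]},{"jaw":7.6,"translation":[0,0,0.1],"delta_rot":[0,0,0]},{"jaw":7.6,"translation":[0,0,0],"delta_rot":[0,0,0]},{"jaw":7.6,"translation":[0,0,0],"delta_rot":[0,0,0]},{"jaw":7.6,"translation":[0,0,0],"delta_rot":[0,0,0]}]'
python3 -m handwheel '[{"jaw":7.6,"translation":[-0.4,0.4,-2],"delta_rot":[0,0,0]},{"jaw":7.6,"translation":[-0.4,0.4,-5],"delta_rot":[0,0,0]},{"jaw":8.5,"translation":[-0.4,0.4,-9],"delta_rot":[0,0,0]},{"jaw":8.5,"translation":[-0.4,0.4,-13],"delta_rot":[0,0,0]},{"jaw":8.5,"translation":[-0.4,0.4,-13],"delta_rot":[0,0,0]}]'
python3 -c "
from h import *
go(.58,-.05,.2,-60);go(.613,-.2635,.12,-107.5)"
```

```text
time: 17.37
position: [0.5618, 0.2789, 0.0614]
tcp_rot: [3.126, 0.015, 0.022]
wrist_force: [-0.2, -0.3, -0.5]
opening: 0.0763
time: 17.78
position: [0.5658, 0.2795, 0.1996]
tcp_rot: [3.133, 0.001, 0.022]
wrist_force: [1.9, -0.4, 0.4]
opening: 0.0849
t 17.78 pos [0.5658 0.2795 0.1996] yaw 1.2 F [ 1.9 -0.4  0.4] op 0.0849 -> trans [ 0.71 32.97  0.23] rot [ 0.008 -0.004  1.069]
t 17.78 pos [0.5658 0.2795 0.1996] yaw 1.2 F [ 1.9 -0.4  0.4] op 0.0849 -> trans [ 3.55 54.32  8.41] rot [ 0.007 -0.007  1.898]
```

```bash
python3 -m handwheel '[{"jaw":8.5,"translation":[2,33,0],"delta_rot":[0.008,-0.004,1]},{"jaw":8.5,"translation":[2,33,0],"delta_rot":[0.008,-0.004,1]},{"jaw":8.5,"translation":[2,33,0],"delta_rot":[0.008,-0.004,1]},{"jaw":8.5,"translation":[2,33,0],"delta_rot":[0.008,-0.004,1]},{"jaw":8.5,"translation":[2,33,0],"delta_rot":[0.008,-0.004,1]},{"jaw":8.5,"translation":[2,33,0],"delta_rot":[0.008,-0.004,1]},{"jaw":8.5,"translation":[2,33,0],"delta_rot":[0.008,-0.004,1]},{"jaw":8.5,"translation":[2,33,0],"delta_rot":[0.008,-0.004,1]}]'
python3 - <<'E'
from h import *
s=bot.capture("side");t=bot.capture("top")
for r in rect("top",bamboo(t),.012)+rect("side",bamboo(s),.012)[:6]: print(r)
for r in rect("top",bamboo(t),.069): print("z69",r)
cv2.imwrite("pics/t2.png",t)
go(.613,-.2635,.12,-107.5)
E
```

```text
time: 18.45
position: [0.5936, -0.0528, 0.2028]
tcp_rot: [-3.141, -0.001, -0.985]
wrist_force: [0.6, 0.2, 0.4]
opening: 0.0852
(array([223., 219.]), array([568.3, 271.8]), 117, 67, -88.7)
(array([397., 209.]), array([ 613.1, -262.6]), 130, 67, -18.1)
(array([528., 207.]), array([ 626.2, -681.8]), 280, 54, 32.0)
(array([371., 394.]), array([ 686.7, -518.6]), 203, 61, 35.2)
(array([310., 310.]), array([ 611.7, -271. ]), 130, 74, -17.5)
(array([264., 188.]), array([570. , 364.5]), 187, 74, -88.4)
(array([  3., 190.]), array([-361.3,  482.6]), 445, 37, -67.7)
(array([476., 232.]), array([1204.7,  480.3]), 2053, 1001, 52.9)
z69 (array([223., 219.]), array([559.1, 264.7]), 113, 65, -88.7)
z69 (array([397., 209.]), array([ 602.3, -250.7]), 125, 64, -18.1)
z69 (array([528., 207.]), array([ 614.9, -655. ]), 270, 52, 32.0)
t 18.55 pos [ 0.5936 -0.0594  0.2037] yaw -56.8 F [-0.8  0.6 -0.1] op 0.085 -> trans [18.08  9.55  8.5 ] rot [-0.003 -0.007  0.885]
```

```bash
python3 -m handwheel '[{"jaw":8.5,"translation":[18.1,9.5,8.5],"delta_rot":[0,-0.005,0.885]},{"jaw":8.5,"translation":[18.1,9.5,8.5],"delta_rot":[0,-0.005,0.885]},{"jaw":8.5,"translation":[18.1,9.5,8.5],"delta_rot":[0,-0.005,0.885]},{"jaw":8.5,"translation":[18.1,9.5,8.5],"delta_rot":[0,-0.005,0.885]},{"jaw":8.5,"translation":[18.1,9.5,8.5],"delta_rot":[0,-0.005,0.885]},{"jaw":8.5,"translation":[18.1,9.5,8.5],"delta_rot":[0,-0.005,0.885]},{"jaw":8.5,"translation":[18.1,9.5,8.5],"delta_rot":[0,-0.005,0.885]},{"jaw":8.5,"translation":[18.1,9.5,8.5],"delta_rot":[0,-0.005,0.885]}]'
python3 -m handwheel '[{"jaw":8.5,"translation":[0,0,0],"delta_rot":[0,0,0]},{"jaw":8.5,"translation":[0,0,0],"delta_rot":[0,0,0]}]'
python3 - <<'E'
from h import *
s=bot.capture("side")
print(rect("side",bamboo(s),.012)[:3])
go(.613,-.263,.003,-107.6)
E
```

```text
time: 19.22
position: [0.6133, -0.2649, 0.1188]
tcp_rot: [-3.139, -0.002, -1.881]
wrist_force: [-0.5, -0.1, -0.9]
opening: 0.085
time: 19.38
position: [0.6141, -0.2633, 0.1184]
tcp_rot: [-3.14, -0.001, -1.877]
wrist_force: [-0.9, -0.1, 0.7]
opening: 0.0847
[(array([371., 394.]), array([ 686.7, -518.6]), 203, 61, 35.2), (array([310., 310.]), array([ 611.7, -270.8]), 130, 74, -17.5), (array([264., 188.]), array([570.3, 366.5]), 191, 73, -88.2)]
t 19.43 pos [ 0.614  -0.2632  0.1187] yaw -107.5 F [0.1 0.7 0.7] op 0.0848 -> trans [ 0.    0.13 11.57] rot [-0.002 -0.001  0.001]
```

```bash
python3 -m handwheel '[{"jaw":8.5,"translation":[0,0.1,4],"delta_rot":[0,0,0]},{"jaw":8.5,"translation":[0,0.1,8],"delta_rot":[0,0,0]},{"jaw":8.5,"translation":[0,0.1,10],"delta_rot":[0,0,0]},{"jaw":8.5,"translation":[0,0.1,11.2],"delta_rot":[0,0,0]},{"jaw":8.5,"translation":[0,0.1,11.6],"delta_rot":[0,0,0]},{"jaw":8.5,"translation":[0,0.1,11.6],"delta_rot":[0,0,0]}]'
python3 -m handwheel '[{"jaw":5,"translation":[0,0,0],"delta_rot":[0,0,0]},{"jaw":5,"translation":[0,0,0],"delta_rot":[0,0,0]},{"jaw":5,"translation":[0,0,0],"delta_rot":[0,0,0]},{"jaw":5,"translation":[0,0,0],"delta_rot":[0,0,0]},{"jaw":5,"translation":[0,0,0],"delta_rot":[0,0,0]},{"jaw":5,"translation":[0,0,0],"delta_rot":[0,0,0]}]'
python3 -m handwheel '[{"jaw":5,"translation":[0,0,-2],"delta_rot":[0,0,0]},{"jaw":5,"translation":[0,0,-5],"delta_rot":[0,0,0]},{"jaw":5,"translation":[0,0,-9],"delta_rot":[0,0,0]},{"jaw":5,"translation":[0,0,-13],"delta_rot":[0,0,0]},{"jaw":5,"translation":[0,0,-17],"delta_rot":[0,0,0]},{"jaw":5,"translation":[0,0,-18],"delta_rot":[0,0,0]},{"jaw":5,"translation":[0,0,-18],"delta_rot":[0,0,0]}]'
python3 -c "
from h import *
go(.55,.03,.18,1.3)"
```

```text
time: 19.93
position: [0.6136, -0.2626, 0.0026]
tcp_rot: [-3.139, -0.001, -1.875]
wrist_force: [0.2, 0.1, -0.4]
opening: 0.0849
time: 20.43
position: [0.6149, -0.2635, 0.0051]
tcp_rot: [-3.136, -0.001, -1.875]
wrist_force: [-1.2, 1.4, 5.4]
opening: 0.0616
time: 21.02
position: [0.6162, -0.265, 0.1901]
tcp_rot: [-3.127, -0.002, -1.875]
wrist_force: [-0.7, -0.6, -1.1]
opening: 0.0617
t 21.02 pos [ 0.6162 -0.265   0.1901] yaw -107.5 F [-0.7 -0.6 -1.1] op 0.0617 -> trans [-26.16  15.17   0.74] rot [-0.008 -0.015 -1.898]
```

```bash
python3 -m handwheel '[{"jaw":5,"translation":[-26.2,15.2,0.7],"delta_rot":[-0.008,-0.015,-1]},{"jaw":5,"translation":[-26.2,15.2,0.7],"delta_rot":[-0.008,-0.015,-1]},{"jaw":5,"translation":[-26.2,15.2,0.7],"delta_rot":[-0.008,-0.015,-1]},{"jaw":5,"translation":[-26.2,15.2,0.7],"delta_rot":[-0.008,-0.015,-1]},{"jaw":5,"translation":[-26.2,15.2,0.7],"delta_rot":[-0.008,-0.015,-1]},{"jaw":5,"translation":[-26.2,15.2,0.7],"delta_rot":[-0.008,-0.015,-1]},{"jaw":5,"translation":[-26.2,15.2,0.7],"delta_rot":[-0.008,-0.015,-1]},{"jaw":5,"translation":[-26.2,15.2,0.7],"delta_rot":[-0.008,-0.015,-1]}]'
python3 -c "
from h import *
go(.547,.265,.15,1.3)"
```

```text
time: 21.68
position: [0.5458, 0.0402, 0.1777]
tcp_rot: [-3.137, 0.012, -0.858]
wrist_force: [-0.0, 0.7, -0.8]
opening: 0.0614
t 21.68 pos [0.5458 0.0402 0.1777] yaw -49.2 F [-0.   0.7 -0.8] op 0.0614 -> trans [-16.89 -14.78   3.04] rot [-0.009  0.009 -0.881]
```

```bash
python3 -m handwheel '[{"jaw":5,"translation":[-16.9,-14.8,2],"delta_rot":[-0.009,0.009,-0.881]},{"jaw":5,"translation":[-16.9,-14.8,2],"delta_rot":[-0.009,0.009,-0.881]},{"jaw":5,"translation":[-16.9,-14.8,2],"delta_rot":[-0.009,0.009,-0.881]},{"jaw":5,"translation":[-16.9,-14.8,2],"delta_rot":[-0.009,0.009,-0.881]},{"jaw":5,"translation":[-16.9,-14.8,3],"delta_rot":[-0.009,0.009,-0.881]},{"jaw":5,"translation":[-16.9,-14.8,3],"delta_rot":[-0.009,0.009,-0.881]},{"jaw":5,"translation":[-16.9,-14.8,3],"delta_rot":[-0.009,0.009,-0.881]},{"jaw":5,"translation":[-16.9,-14.8,3],"delta_rot":[-0.009,0.009,-0.881]}]'
python3 -m handwheel '[{"jaw":5,"translation":[0,0,0],"delta_rot":[0,0,0]},{"jaw":5,"translation":[0,0,0],"delta_rot":[0,0,0]}]'
python3 -c "
from h import *
go(.545,.267,.075,1.3)"
```

```text
time: 22.35
position: [0.5446, 0.2682, 0.148]
tcp_rot: [-3.141, 0.004, 0.032]
wrist_force: [-0.2, -0.6, -1.3]
opening: 0.0618
time: 22.52
position: [0.5436, 0.2666, 0.147]
tcp_rot: [3.141, 0.007, 0.028]
wrist_force: [0.1, 0.0, 0.2]
opening: 0.0617
t 22.52 pos [0.5436 0.2666 0.147 ] yaw 1.6 F [0.1 0.  0.2] op 0.0617 -> trans [ 0.19 -0.04  7.19] rot [0.001 0.007 0.006]
```

```bash
python3 -m handwheel '[{"jaw":5,"translation":[0.1,0,2],"delta_rot":[0,0.007,0.006]},{"jaw":5,"translation":[0.1,0,4],"delta_rot":[0,0.007,0.006]},{"jaw":5,"translation":[0.1,0,5.5],"delta_rot":[0,0.007,0.006]},{"jaw":5,"translation":[0.1,0,6.6],"delta_rot":[0,0.007,0.006]},{"jaw":5,"translation":[0.1,0,7.2],"delta_rot":[0,0.007,0.006]},{"jaw":5,"translation":[0.1,0,7.2],"delta_rot":[0,0.007,0.006]},{"jaw":5,"translation":[0.1,0,7.2],"delta_rot":[0,0.007,0.006]}]'
python3 -m handwheel '[{"jaw":5,"translation":[0.5,0,0],"delta_rot":[0,0,0]},{"jaw":5,"translation":[1,0,0],"delta_rot":[0,0,0]},{"jaw":5,"translation":[1.3,0,0],"delta_rot":[0,0,0]},{"jaw":5,"translation":[1.3,0,0],"delta_rot":[0,0,0]}]'
python3 -m handwheel '[{"jaw":5,"translation":[0.3,0,0.05],"delta_rot":[0,0,0]},{"jaw":5,"translation":[0.5,0,0.1],"delta_rot":[0,0,0]},{"jaw":5,"translation":[0.6,0,0.1],"delta_rot":[0,0,0]},{"jaw":5,"translation":[0.6,0,0.1],"delta_rot":[0,0,0]}]'
```

```text
time: 23.1
position: [0.5447, 0.2658, 0.0752]
tcp_rot: [3.14, -0.001, 0.02]
wrist_force: [0.4, -0.3, -2.0]
opening: 0.0619
time: 23.43
position: [0.5595, 0.2661, 0.0757]
tcp_rot: [3.141, -0.004, 0.019]
wrist_force: [-0.2, -0.1, -0.4]
opening: 0.0617
time: 23.77
position: [0.5611, 0.2659, 0.0743]
tcp_rot: [3.139, 0.006, 0.022]
wrist_force: [-7.8, -1.0, 4.3]
opening: 0.0615
```

```bash
python3 -m handwheel '[{"jaw":5,"translation":[0.1,-0.3,-0.05],"delta_rot":[0,0,0]},{"jaw":5,"translation":[0.1,-0.6,-0.05],"delta_rot":[0,0,0]},{"jaw":5,"translation":[0.1,-1,-0.05],"delta_rot":[0,0,0]},{"jaw":5,"translation":[0.1,-1.1,-0.05],"delta_rot":[0,0,0]},{"jaw":5,"translation":[0.1,-1.1,-0.05],"delta_rot":[0,0,0]}]'
python3 -m handwheel '[{"jaw":5,"translation":[0.1,-0.4,-0.05],"delta_rot":[0,0,0]},{"jaw":5,"translation":[0.1,-0.6,-0.05],"delta_rot":[0,0,0]},{"jaw":5,"translation":[0.1,-0.6,-0.05],"delta_rot":[0,0,0]},{"jaw":5,"translation":[0.1,-0.6,-0.05],"delta_rot":[0,0,0]}]'
```

```text
time: 24.18
position: [0.5605, 0.2753, 0.0745]
tcp_rot: [3.137, 0.009, 0.022]
wrist_force: [-3.2, -3.1, 2.7]
opening: 0.0617
time: 24.52
position: [0.5605, 0.276, 0.0745]
tcp_rot: [3.13, 0.012, 0.02]
wrist_force: [-3.0, -8.7, 3.1]
opening: 0.0612
```

```bash
python3 -m handwheel '[{"jaw":5,"translation":[0.1,-0.5,-0.05],"delta_rot":[0,0,0]},{"jaw":5,"translation":[0.1,-0.6,-0.05],"delta_rot":[0,0,0]},{"jaw":5,"translation":[0.1,-0.6,-0.05],"delta_rot":[0,0,0]}]'
python3 -m handwheel '[{"jaw":5,"translation":[0,0,0.1],"delta_rot":[0,0,0]},{"jaw":7.6,"translation":[0,0,0.1],"delta_rot":[0,0,0]},{"jaw":7.6,"translation":[0,0,0],"delta_rot":[0,0,0]},{"jaw":7.6,"translation":[0,0,0],"delta_rot":[0,0,0]},{"jaw":7.6,"translation":[0,0,0],"delta_rot":[0,0,0]}]'
python3 -m handwheel '[{"jaw":7.6,"translation":[-0.4,0.4,-2],"delta_rot":[0,0,0]},{"jaw":7.6,"translation":[-0.4,0.4,-5],"delta_rot":[0,0,0]},{"jaw":8.5,"translation":[-0.4,0.4,-9],"delta_rot":[0,0,0]},{"jaw":8.5,"translation":[-0.4,0.4,-12],"delta_rot":[0,0,0]},{"jaw":8.5,"translation":[-0.4,0.4,-12],"delta_rot":[0,0,0]}]'
python3 -c "
from h import *
go(.54,-.06,.18,91.3);go(.5,-.06,.18,91.3)"
```

```text
time: 24.77
position: [0.5606, 0.276, 0.0746]
tcp_rot: [3.122, 0.016, 0.019]
wrist_force: [-3.1, -9.7, 4.2]
opening: 0.0614
time: 25.18
position: [0.5614, 0.2767, 0.0747]
tcp_rot: [3.123, 0.014, 0.019]
wrist_force: [0.8, -0.0, 0.3]
opening: 0.0763
time: 25.6
position: [0.564, 0.2768, 0.2015]
tcp_rot: [3.129, 0.003, 0.019]
wrist_force: [1.6, 0.5, 0.4]
opening: 0.0849
t 25.6 pos [0.564  0.2768 0.2015] yaw 1.1 F [1.6 0.5 0.4] op 0.0849 -> trans [-3.03 33.6   2.59] rot [ 0.008  0.012 -1.575]
t 25.6 pos [0.564  0.2768 0.2015] yaw 1.1 F [1.6 0.5 0.4] op 0.0849 -> trans [-7.03 33.52  2.6 ] rot [ 0.008  0.012 -1.575]
```

```bash
python3 -m handwheel '[{"jaw":4,"translation":[-6,34,2],"delta_rot":[0.008,0.012,1]},{"jaw":4,"translation":[-6,34,2],"delta_rot":[0.008,0.012,1]},{"jaw":4,"translation":[-6,34,2],"delta_rot":[0.008,0.012,1]},{"jaw":4,"translation":[-6,34,2],"delta_rot":[0.008,0.012,1]},{"jaw":4,"translation":[-6,34,2],"delta_rot":[0.008,0.012,1]},{"jaw":4,"translation":[-6,34,2],"delta_rot":[0.008,0.012,1]},{"jaw":4,"translation":[-6,34,2],"delta_rot":[0.008,0.012,1]},{"jaw":4,"translation":[-6,34,2],"delta_rot":[0.008,0.012,1]}]'
python3 - <<'E'
from h import *
s=bot.capture("side");t=bot.capture("top");cv2.imwrite("pics/s4.png",s);cv2.imwrite("pics/t4.png",t)
for r in rect("top",bamboo(t),.081): print(r)
ht=cv2.cvtColor(t,cv2.COLOR_BGR2HSV)
m=cv2.inRange(ht,(3,130,70),(18,255,255));mm=np.zeros_like(m);mm[205:260,265:290]=m[205:260,265:290]
rows=[(v,np.nonzero(mm[v])[0].mean().round(1),int((mm[v]>0).sum())) for v in range(205,260) if mm[v].any()];print(rows)
nub=[r for r in rows if r[2]>=4]
c=[np.mean([r[1] for r in nub]),np.mean([r[0] for r in nub])];print(c,cast("top",[c],.061),cast("top",[(275.8,217.2)],.0605))
hs=cv2.cvtColor(s,cv2.COLOR_BGR2HSV);m=cv2.inRange(hs,(3,120,70),(18,255,255))[204:225,240:290]
print([(204+i,np.nonzero(r)[0].min()+240,np.nonzero(r)[0].max()+240) for i,r in enumerate(m) if r.any()])
print(proj("side",[(.5125,.1043,.061),(.5705,.1055,.0605)]),proj("top",[(.5125,.1043,.061),(.5705,.1055,.0605)]))
cv2.imwrite("pics/v4.png",np.hstack([cv2.resize(s[150:240,220:300],(400,450),interpolation=3),cv2.resize(t[185:275,180:260],(400,450),interpolation=3)]))
go(.5125,.1043,.12,-88.7)
E
```

```text
time: 26.27
position: [0.5115, -0.0567, 0.1862]
tcp_rot: [-3.138, -0.017, -0.986]
wrist_force: [0.0, 0.4, -0.3]
opening: 0.0402
(array([221., 218.]), array([559.9, 268.9]), 118, 64, -88.7)
(array([528., 207.]), array([ 605.6, -636.8]), 267, 52, 24.5)
[(223, np.float64(276.0), 3), (224, np.float64(276.0), 3), (225, np.float64(276.0), 3), (226, np.float64(276.0), 3), (227, np.float64(276.0), 3), (228, np.float64(276.0), 3), (229, np.float64(276.0), 3), (230, np.float64(276.0), 3), (231, np.float64(276.0), 3), (232, np.float64(276.0), 3), (233, np.float64(276.0), 3), (234, np.float64(276.5), 4), (235, np.float64(276.0), 5), (236, np.float64(276.0), 5), (237, np.float64(276.0), 5), (238, np.float64(276.0), 5), (239, np.float64(276.0), 5), (240, np.float64(276.5), 4), (241, np.float64(276.0), 3), (242, np.float64(275.0), 1)]
[np.float64(276.14285714285717), np.float64(237.0)] [[0.51123801 0.10275469 0.061     ]] [[0.56926491 0.10521798 0.0605    ]]
[(212, np.int64(254), np.int64(254)), (213, np.int64(249), np.int64(255)), (214, np.int64(249), np.int64(267)), (215, np.int64(250), np.int64(268)), (216, np.int64(250), np.int64(268)), (217, np.int64(250), np.int64(257))]
[[253.20548992 212.47883881]
 [272.59382845 211.34501716]] [[275.61892055 236.55480009]
 [275.71378184 216.77896462]]
t 26.37 pos [ 0.51   -0.0631  0.1868] yaw -57.0 F [0.  0.5 0.3] op 0.0403 -> trans [-14.04  -9.32   6.41] rot [-0.007 -0.019  0.553]
```

View pics/v4.png

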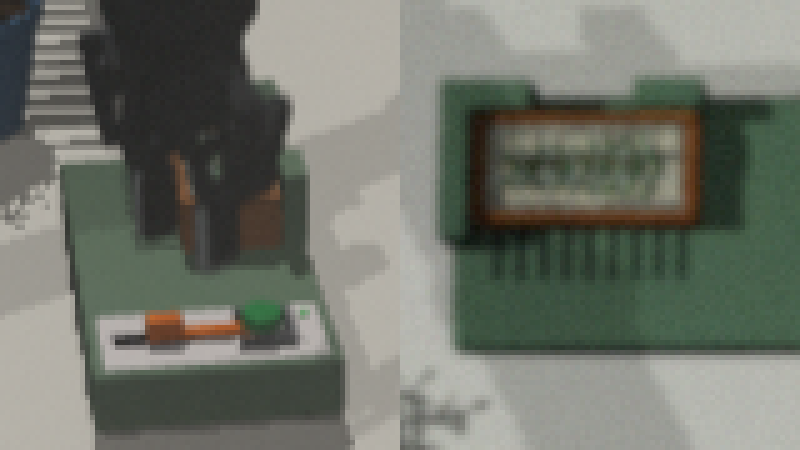

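The top view shows the 3-high stack square in the corner (crop 470-700, 108-230). The side view shows the nub at (253,214) and the button at (272,212), matching the estimates to about 1 px. On to the lock.

```bash
python3 -m handwheel '[{"jaw":4,"translation":[-14,-9.3,6.4],"delta_rot":[-0.007,-0.019,0.553]},{"jaw":4,"translation":[-14,-9.3,6.4],"delta_rot":[-0.007,-0.019,0.553]},{"jaw":4,"translation":[-14,-9.3,6.4],"delta_rot":[-0.007,-0.019,0.553]},{"jaw":4,"translation":[-14,-9.3,6.4],"delta_rot":[-0.007,-0.019,0.553]},{"jaw":4,"translation":[-14,-9.3,6.4],"delta_rot":[-0.007,-0.019,0.553]},{"jaw":4,"translation":[-14,-9.3,6.4],"delta_rot":[-0.007,-0.019,0.553]},{"jaw":4,"translation":[-14,-9.3,6.4],"delta_rot":[-0.007,-0.019,0.553]},{"jaw":4,"translation":[-14,-9.3,6.4],"delta_rot":[-0.007,-0.019,0.553]}]'
python3 -m handwheel '[{"jaw":4,"translation":[0,0,0],"delta_rot":[0,0,0]},{"jaw":4,"translation":[0,0,0],"delta_rot":[0,0,0]}]'
python3 -c "
from h import *
go(.512,.1037,.053,-88.7)"
```

```text
time: 27.03
position: [0.513, 0.1024, 0.1205]
tcp_rot: [-3.14, -0.001, -1.548]
wrist_force: [0.4, -1.4, 0.9]
opening: 0.04
time: 27.2
position: [0.5135, 0.1004, 0.1214]
tcp_rot: [-3.139, -0.002, -1.55]
wrist_force: [0.1, -0.1, -0.6]
opening: 0.04
t 27.2 pos [0.5135 0.1004 0.1214] yaw -88.8 F [ 0.1 -0.1 -0.6] op 0.04 -> trans [-0.34  0.16  6.84] rot [-0.003 -0.002 -0.002]
```

```bash
python3 -m handwheel '[{"jaw":4,"translation":[-0.3,0.15,3],"delta_rot":[0,0,0]},{"jaw":4,"translation":[-0.3,0.15,5],"delta_rot":[0,0,0]},{"jaw":4,"translation":[-0.3,0.15,6.2],"delta_rot":[0,0,0]},{"jaw":4,"translation":[-0.3,0.15,6.7],"delta_rot":[0,0,0]},{"jaw":4,"translation":[-0.3,0.15,6.7],"delta_rot":[0,0,0]},{"jaw":4,"translation":[-0.3,0.15,6.7],"delta_rot":[0,0,0]}]' 25
python3 -m handwheel '[{"jaw":0.8,"translation":[0,0,0],"delta_rot":[0,0,0]},{"jaw":0.8,"translation":[0,0,0],"delta_rot":[0,0,0]},{"jaw":0.8,"translation":[0,0,0],"delta_rot":[0,0,0]},{"jaw":0.8,"translation":[0,0,0],"delta_rot":[0,0,0]},{"jaw":0.8,"translation":[0,0,0],"delta_rot":[0,0,0]},{"jaw":0.8,"translation":[0,0,0],"delta_rot":[0,0,0]},{"jaw":0.8,"translation":[0,0,0],"delta_rot":[0,0,0]}]'
```

```text
time: 27.7
position: [0.5126, 0.1024, 0.0549]
tcp_rot: [-3.138, -0.001, -1.552]
wrist_force: [0.2, 0.6, 0.4]
opening: 0.0401
time: 28.28
position: [0.5134, 0.103, 0.0559]
tcp_rot: [-3.136, -0.0, -1.551]
wrist_force: [-0.5, 2.0, 6.1]
opening: 0.0105
```

```bash
python3 -m handwheel '[{"jaw":0.8,"translation":[0,0.4,-0.1],"delta_rot":[0,0,0]},{"jaw":0.8,"translation":[0,0.8,-0.1],"delta_rot":[0,0,0]},{"jaw":0.8,"translation":[0,1.2,-0.1],"delta_rot":[0,0,0]},{"jaw":0.8,"translation":[0,1.5,-0.1],"delta_rot":[0,0,0]},{"jaw":0.8,"translation":[0,1.8,-0.1],"delta_rot":[0,0,0]},{"jaw":0.8,"translation":[0,2,-0.1],"delta_rot":[0,0,0]},{"jaw":0.8,"translation":[0,2.1,-0.1],"delta_rot":[0,0,0]}]'
python3 -m handwheel '[{"jaw":0.8,"translation":[0,0.4,0],"delta_rot":[0,0,0]},{"jaw":0.8,"translation":[0,0.4,0],"delta_rot":[0,0,0]},{"jaw":0.8,"translation":[0,0.4,0],"delta_rot":[0,0,0]}]'
```

```text
time: 28.87
position: [0.4975, 0.1026, 0.0564]
tcp_rot: [-3.126, -0.004, -1.551]
wrist_force: [11.9, -0.3, -29.0]
opening: 0.0107
time: 29.12
position: [0.4976, 0.1026, 0.0563]
tcp_rot: [-3.119, -0.006, -1.551]
wrist_force: [7.8, 0.0, -20.4]
opening: 0.0109
```

```bash
python3 -m handwheel '[{"jaw":0.8,"translation":[0,0,0.1],"delta_rot":[0,0,0]},{"jaw":3,"translation":[0,0,0.1],"delta_rot":[0,0,0]},{"jaw":3,"translation":[0,0,0.1],"delta_rot":[0,0,0]},{"jaw":3,"translation":[0,0,0.1],"delta_rot":[0,0,0]},{"jaw":3,"translation":[0,0,-2],"delta_rot":[0,0,0]},{"jaw":3,"translation":[0,0,-5],"delta_rot":[0,0,0]},{"jaw":0,"translation":[0,0,-8],"delta_rot":[0,0,0]},{"jaw":0,"translation":[0,0,-8],"delta_rot":[0,0,0]}]'
python3 -c "
from h import *
go(.57,.105,.1,-88.7)"
```

```text
time: 29.78
position: [0.498, 0.1029, 0.1404]
tcp_rot: [-3.112, -0.004, -1.552]
wrist_force: [1.2, 0.4, 0.5]
opening: 0.0069
t 29.78 pos [0.498  0.1029 0.1404] yaw -88.9 F [1.2 0.4 0.5] op 0.0069 -> trans [-0.09 -7.08  4.26] rot [-0.03  -0.004 -0.004]
```

```bash
python3 -m handwheel '[{"jaw":0,"translation":[-0.1,-3.5,0],"delta_rot":[-0.03,0,0]},{"jaw":0,"translation":[-0.1,-7.1,2],"delta_rot":[-0.03,0,0]},{"jaw":0,"translation":[-0.1,-7.1,4.3],"delta_rot":[-0.03,0,0]},{"jaw":0,"translation":[-0.1,-7.1,4.8],"delta_rot":[-0.03,0,0]},{"jaw":0,"translation":[-0.1,-7.1,4.8],"delta_rot":[-0.03,0,0]},{"jaw":0,"translation":[-0.1,-7.1,4.8],"delta_rot":[-0.03,0,0]}]'
python3 - <<'E'
from h import *
s=bot.capture("side");t=bot.capture("top")
cv2.imwrite("pics/v5.png",np.hstack([cv2.resize(s[160:240,220:300],(400,400),interpolation=3),cv2.resize(t[195:265,230:300],(400,400),interpolation=3)]))
go(.57,.105,.06,-88.7)
E
```

```text
time: 30.28
position: [0.5689, 0.1047, 0.0944]
tcp_rot: [3.139, -0.004, -1.553]
wrist_force: [-1.2, 0.3, 1.0]
opening: 0.0
t 30.38 pos [0.5698 0.1048 0.0953] yaw -89.0 F [ 0.3 -0.1  0.1] op -0.0003 -> trans [-0.03 -0.02  3.53] rot [ 0.    -0.004 -0.005]
```

View pics/v5.png

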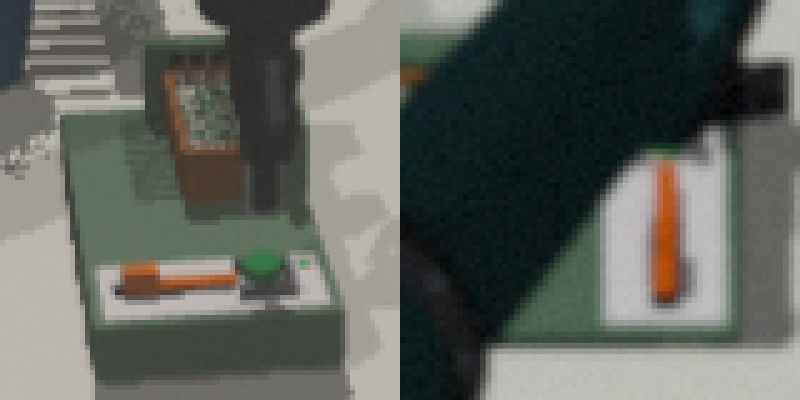

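The nub has slid to the end of its slot in both views, and the shut fingers hang over the button. Pressing.

```bash
python3 -m handwheel '[{"jaw":0,"translation":[0,0,2],"delta_rot":[0,0,0]},{"jaw":0,"translation":[0,0,3],"delta_rot":[0,0,0]},{"jaw":0,"translation":[0,0,3.5],"delta_rot":[0,0,0]},{"jaw":0,"translation":[0,0,3.8],"delta_rot":[0,0,0]},{"jaw":0,"translation":[0,0,4.1],"delta_rot":[0,0,0]},{"jaw":0,"translation":[0,0,4.4],"delta_rot":[0,0,0]},{"jaw":0,"translation":[0,0,4.6],"delta_rot":[0,0,0]}]'
python3 -m handwheel '[{"jaw":0,"translation":[0,0,0.5],"delta_rot":[0,0,0]},{"jaw":0,"translation":[0,0,0.7],"delta_rot":[0,0,0]},{"jaw":0,"translation":[0,0,0.7],"delta_rot":[0,0,0]}]'
```

```text
time: 30.97
position: [0.5689, 0.105, 0.0543]
tcp_rot: [3.139, 0.003, -1.554]
wrist_force: [-15.1, 3.5, 59.4]
opening: -0.0
time: 31.22
position: [0.5688, 0.1049, 0.0543]
tcp_rot: [3.138, 0.012, -1.556]
wrist_force: [-15.3, 2.0, 55.5]
opening: 0.0001
```

```bash
python3 -m handwheel '[{"jaw":0,"translation":[0,0,-1],"delta_rot":[0,-0.01,0]},{"jaw":0,"translation":[0,0,-3],"delta_rot":[0,-0.01,0]},{"jaw":0,"translation":[0,0,-6],"delta_rot":[0,-0.01,0]},{"jaw":3,"translation":[0,0,-8],"delta_rot":[0,-0.01,0]},{"jaw":3,"translation":[0,7,-8],"delta_rot":[0,-0.01,0]},{"jaw":3,"translation":[0,7.1,-8],"delta_rot":[0,-0.01,0]},{"jaw":3,"translation":[0,7.1,-8],"delta_rot":[0,-0.01,0]},{"jaw":3,"translation":[0,7.1,-8],"delta_rot":[0,-0.01,0]}]'
python3 - <<'E'
from h import *
s=bot.capture("side");t=bot.capture("top")
cv2.imwrite("pics/v6.png",np.hstack([cv2.resize(s[160:240,220:300],(400,400),interpolation=3),cv2.resize(t[195:265,230:300],(400,400),interpolation=3)]))
go(.4975,.1026,.055,-88.7)
E
```

```text
time: 31.88
position: [0.4964, 0.1029, 0.1349]
tcp_rot: [3.138, 0.022, -1.556]
wrist_force: [1.0, -0.1, 0.5]
opening: 0.0298
t 31.98 pos [0.4996 0.1031 0.1351] yaw -89.1 F [ 0.4 -0.7  0.5] op 0.0301 -> trans [0.22 0.2  8.01] rot [ 0.001  0.022 -0.007]
```

View pics/v6.png

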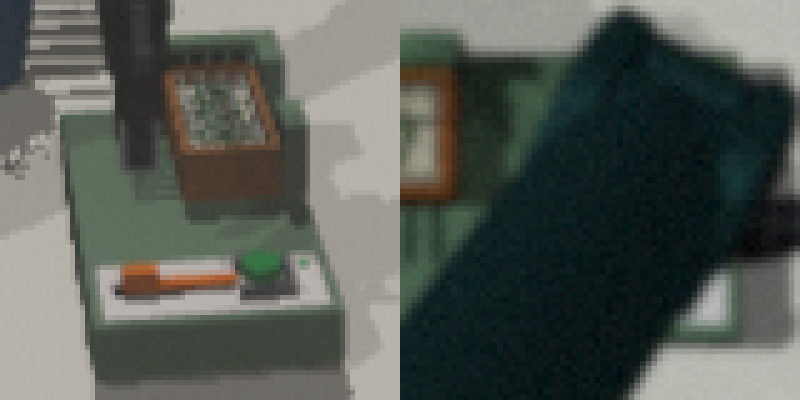

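The button is back up, the tab is still aside, and the stack is intact. Relocking.

```bash
python3 -m handwheel '[{"jaw":4,"translation":[0,0.2,3],"delta_rot":[0,0.02,0]},{"jaw":4,"translation":[0,0.2,5],"delta_rot":[0,0.02,0]},{"jaw":4,"translation":[0,0.2,7],"delta_rot":[0,0.02,0]},{"jaw":4,"translation":[0,0.2,7.9],"delta_rot":[0,0.02,0]},{"jaw":4,"translation":[0,0.2,7.9],"delta_rot":[0,0.02,0]},{"jaw":4,"translation":[0,0.2,7.9],"delta_rot":[0,0.02,0]}]'
python3 -m handwheel '[{"jaw":0.8,"translation":[0,0,0],"delta_rot":[0,0,0]},{"jaw":0.8,"translation":[0,0,0],"delta_rot":[0,0,0]},{"jaw":0.8,"translation":[0,0,0],"delta_rot":[0,0,0]},{"jaw":0.8,"translation":[0,0,0],"delta_rot":[0,0,0]},{"jaw":0.8,"translation":[0,0,0],"delta_rot":[0,0,0]},{"jaw":0.8,"translation":[0,0,0],"delta_rot":[0,0,0]},{"jaw":0.8,"translation":[0,0,0],"delta_rot":[0,0,0]}]'
```

```text
time: 32.48
position: [0.4986, 0.1044, 0.056]
tcp_rot: [3.141, 0.001, -1.556]
wrist_force: [0.0, -0.1, 0.4]
opening: 0.0398
time: 33.07
position: [0.4999, 0.1028, 0.0571]
tcp_rot: [-3.138, -0.0, -1.557]
wrist_force: [0.6, -5.4, 7.3]
opening: 0.0107
```

```bash
python3 -m handwheel '[{"jaw":0.8,"translation":[0,-0.4,0],"delta_rot":[0,0,0]},{"jaw":0.8,"translation":[0,-0.8,0],"delta_rot":[0,0,0]},{"jaw":0.8,"translation":[0,-1.2,0],"delta_rot":[0,0,0]},{"jaw":0.8,"translation":[0,-1.5,0],"delta_rot":[0,0,0]},{"jaw":0.8,"translation":[0,-1.8,0],"delta_rot":[0,0,0]},{"jaw":0.8,"translation":[0,-2,0],"delta_rot":[0,0,0]},{"jaw":0.8,"translation":[0,-2,0],"delta_rot":[0,0,0]}]'
python3 -m handwheel '[{"jaw":0.8,"translation":[0,-0.4,0],"delta_rot":[0,0,0]},{"jaw":0.8,"translation":[0,-0.4,0],"delta_rot":[0,0,0]},{"jaw":0.8,"translation":[0,-0.4,0],"delta_rot":[0,0,0]}]'
```

```text
time: 33.65
position: [0.5151, 0.1032, 0.057]
tcp_rot: [3.135, 0.002, -1.557]
wrist_force: [-8.7, -2.7, 13.1]
opening: 0.0106
time: 33.9
position: [0.515, 0.1032, 0.057]
tcp_rot: [3.127, 0.004, -1.557]
wrist_force: [-7.9, -2.2, 12.3]
opening: 0.0105
```

```bash
python3 -m handwheel '[{"jaw":0.8,"translation":[0,0,0],"delta_rot":[0,0,0]},{"jaw":3,"translation":[0,0,0],"delta_rot":[0,0,0]},{"jaw":3,"translation":[0,0,0],"delta_rot":[0,0,0]},{"jaw":3,"translation":[0,0,0],"delta_rot":[0,0,0]},{"jaw":3,"translation":[0,0,-2],"delta_rot":[0,0,0]},{"jaw":3,"translation":[0,0,-5],"delta_rot":[0,0,0]},{"jaw":3,"translation":[0,0,-9],"delta_rot":[0,0,0]},{"jaw":3,"translation":[0,0,-14],"delta_rot":[0,0,0]}]'
python3 -m handwheel '[{"jaw":3,"translation":[28,3,-2],"delta_rot":[0,0,0]},{"jaw":3,"translation":[28,3,-2],"delta_rot":[0,0,0]},{"jaw":3,"translation":[28,3,-2],"delta_rot":[0,0,0]},{"jaw":3,"translation":[28,3,-2],"delta_rot":[0,0,0]},{"jaw":3,"translation":[28,3,-2],"delta_rot":[0,0,0]},{"jaw":3,"translation":[28,3,-2],"delta_rot":[0,0,0]},{"jaw":3,"translation":[28,3,-2],"delta_rot":[0,0,0]},{"jaw":3,"translation":[28,3,-2],"delta_rot":[0,0,0]}]'
python3 - <<'E'
from h import *
s=bot.capture("side");t=bot.capture("top")
for r in rect("top",bamboo(t),.081): print(r)
ht=cv2.cvtColor(t,cv2.COLOR_BGR2HSV);m=cv2.inRange(ht,(3,130,70),(18,255,255))
print([(v,int((m[v,265:290]>0).sum())) for v in range(218,250) if m[v,265:290].any()])
cv2.imwrite("pics/top9.png",t)
t0=cv2.imread("pics/top0.png");s0=cv2.imread("pics/side0.png")
for nm,(x0,y0,x1,y1),a,b in(("jar/cup top",(285,130,375,170),t0,t),("jar/cup side",(335,205,380,280),s0,s),("pot side",(195,120,232,182),s0,s)):
    print(nm,"mean abs diff",np.abs(a[y0:y1,x0:x1].astype(int)-b[y0:y1,x0:x1]).mean().round(2))
cv2.imwrite("pics/v7.png",np.hstack([cv2.resize(s[150:240,215:305],(400,400),interpolation=3),cv2.resize(t[190:270,180:300],(400,267),interpolation=3)[:400] if 0 else cv2.resize(t[175:280,185:290],(400,400),interpolation=3)]))
E
```

```text
time: 34.57
position: [0.5163, 0.1031, 0.1892]
tcp_rot: [3.124, 0.003, -1.556]
wrist_force: [1.0, 0.8, 0.4]
opening: 0.0298
time: 35.23
position: [0.4903, -0.1859, 0.2106]
tcp_rot: [3.128, -0.003, -1.567]
wrist_force: [-0.2, -0.2, 0.6]
opening: 0.0301
(array([221., 218.]), array([559.9, 268.8]), 118, 64, -88.7)
(array([528., 207.]), array([ 612.5, -649.3]), 268, 51, 32.0)
[(223, 3), (224, 3), (225, 3), (226, 3), (227, 3), (228, 3), (229, 3), (230, 3), (231, 3), (232, 3), (233, 3), (234, 4), (235, 5), (236, 5), (237, 5), (238, 5), (239, 4), (240, 4), (241, 3)]
jar/cup top mean abs diff 13.66
jar/cup side mean abs diff 6.44
pot side mean abs diff 2.43
```

View pics/v7.png

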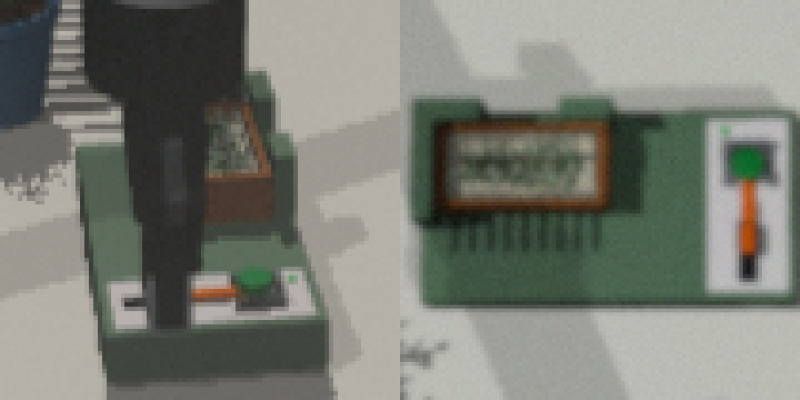

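View pics/top9.png

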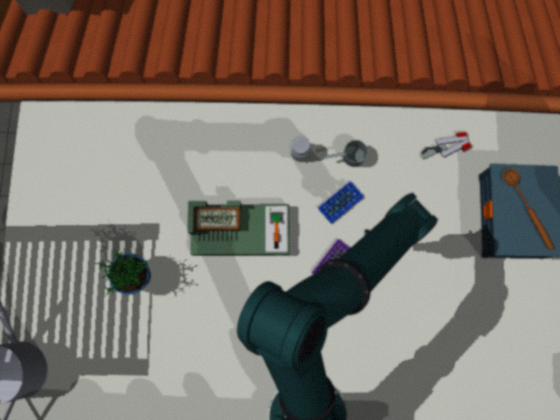

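The top view shows the stack square in the corner at (218,218), the tab back at its original rows (234-241), and the pot, jar and cup at their first pixels. No other cassette is visible. Handing in.

```bash
python3 -c "
from plant import bot
print(bot.sign_off())"
```

```text
the job is handed in; nothing more can be done
None
```

I handed the job in at about 35 s. The three rosemary cassettes on the sill are stacked flat in the dryer's corner, and the lock-press-lock sequence is done; the hand-in gives no verdict.

- **Stack:** I pushed each cassette against the far fence and then the left fence until the wrist force rose. All three stopped within about 1.5 mm of each other. The last top view shows the stack square in the corner, and no other cassette is in sight.
- **Lock and button:** The tab slid about 16 mm to its stop. The button bottomed about 6 mm down and came back up. The tab then went back to its stop, at the same pixels as at the start.
- **Bystanders:** The pot, jar and cup are at their first positions in the last top view. The picture difference there was not zero, 13.7 grey levels for the jar and cup in the top view. I put that down to the arm's shadow after looking.

**Checks that were not clean:**
- The button press peaked near 60 N on the fingertips, more than the button needed. That is over the 40 N limit set for the arm and gripper body, though only the fingertips touched the button; it is below the 120 N wrist limit.
- The left edge of the stack was in shadow in the top view, so flushness at the left fence rests on the contact stops rather than on a measured gap.

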